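Check the desk bells under the tuner

ROBOT

A 7-joint arm with a two-finger parallel gripper is mounted at the origin on the work surface. World frame = base frame: x ahead of the robot, y to its left, z up, the work surface at z = 0. Lengths are in m, angles in degrees, forces in N, time in s.
With the tool pointing down it reaches from about 0.35 to 0.9 m from the base axis. Payload 7.2 kg.
Tool frame: the origin (TCP) lies between the finger pads; the fingertips stand ctrl.tip_extent ahead of it and the grasp point (between the pads) lies 3 mm ahead of it (ctrl.tip_extent is the distance from the TCP to the fingertips, in m); z points along the fingers, y is the direction in which the jaws open and shut (so a half turn about z gives the same grasp; the last joint's range is limited). The gripper opens to 85 mm and grips with 20 to 120 N. Pads are 22 mm wide; open, the fingers measure 114 mm over their backs; the gripper's body (76 mm by 85 mm) begins 54 mm behind the grasp point. The pads swing forward as they close: fully open they stand 13 mm farther back than shut.
Start: joints at [-67.678, 23.554, -0.728, 91.456, 0.321, 64.991, -4.71], TCP at [0.276, 0.561, 0.253] pointing down, gripper open.
Joint ranges: [-169.25, 169.25], [-16.82, 113.86], [-84.01, 82.57], [7.8, 145.47], [-59.2, 239.2], [7.22, 106.19], [-163.78, 163.78]. Speed limits (degrees/s): [136.94, 136.94, 172.46, 172.46, 180, 180, 180].

INTERFACE

Orientations are given as a 3x3 rotation matrix whose columns are the frame's x, y, z axes.
In Python, from cell import ctrl, monitor, vision gives the robot as it stands. Calls block until the motion is done:
- ctrl.move_pose(position, orientation): joint-space move of the TCP to a pose.
- ctrl.line_to(position, v=0.15, orientation=None, guard=None): straight line of the TCP; orientation=None keeps the orientation; v is the mean speed in m/s. With guard (N) it stops when the force on the tool has changed by that much, and returns True; else False.
- ctrl.movej(angles): joint-space move.
- ctrl.command_gripper(opening, squeeze=None): finger opening in m; squeeze is the grip in N (None keeps the last); returns when the fingers have stopped.
- ctrl.sleep(seconds).
- ctrl.ik(position, orientation): joint angles nearest the present ones, or None.
- monitor.get_state(): the state.
- vision.snapshot(name): name is "side" or "top"; returns (picture, depth): 384x512x3 uint8, red, green, blue; 384x512 float32, m along the optical axis (not along the pixel's ray), 0 where there is no reading.
- vision.camera_model(name): a dict with "fx", "fy", "cx", "cy" (pixels), "R" (3x3) and "t" (3): a world point X has camera coordinates R X + t. Camera axes: x right, y down, z forward; pixel columns grow to the right and rows downward; lengths in m; the calibration is good to about 2 mm. A picture is of the moment at which its call begins. camera_model takes no time and is no camera call.
A pose or a line that the arm cannot do raises ctrl.Unreachable and nothing moves.
- ctrl.finish_job(): hands the job in, once; it reports no verdict.
The state is a dict: "clock": time; "qpos": joint angles; "qd": joint speeds; "joint_torque": joint torques, N m; "tcp_pos": TCP position; "tool_rot": TCP orientation; "ft_force": force on the tool from outside, world axes, zero at the start; "ft_torque": the same for the moment, N m; "width": finger opening in m.
Only numpy, scipy, OpenCV 4.12 (cv2) and the standard library are available. Lean on these libraries where they do the work, as an engineer would, in place of code of your own. Each camera call takes 0.05 s, during which the arm holds its last target.

TASK

Turn the knob of the tuner mount until the needle points at the mark, then stand all the desk bells upright on the rubber mat. Then take the mallet and with it strike the sprung pin of each bell right down, one bell after another from the largest to the smallest, and stand the mallet on its head on the cork coaster again. Finally log the check by swinging the tally counter's lever to its stop and letting it spring back; leave the harmonica, its case and the peg winder alone.

Things in the scene. Friction and masses are not known exactly. Their poses are not given: they have to be found in the camera images.
- mount: Fixed aluminium tuner mount: plate 20 mm high, 190 x 100 mm, with a round dial (radius 76 mm) at its +x end. Origin under the plate's middle; its x axis runs from the knob to the dial, z up. The knob's axis stands at x = -55 mm, the dial's axis at x = +40 mm. On the dial's axis a small tilted tuner box (top about 80 mm above the ledge) turns together with a thin needle.
- aim_knob_grip (a point): On the axis of the mount's black turning knob (vertical axis), at the height to grip (57 mm above the ledge). The grip is a straight bar 42 mm long, 14 mm thick and 32 mm high, its top 64 mm above the ledge, on a 44 mm disc.
- aim_knob (a joint): Knob angle, rad, 0 to 4.6, growing clockwise seen from above; at 0 the bar lies along the mount's x axis. Light friction, stays where left. It alone drives the needle: the needle's angle is 0.4 times the knob's, the same way round.
- mark (a joint): Angle at which the mark stands, rad, clockwise from above, on the scale of the needle: the needle points at the mark when 0.4 x aim_knob equals this value. Always clockwise of the needle at the start; stiff, leave it.
- needle_tip (a point): The needle's tip, 59 mm from the dial's axis.
- mark_tab (a point): The mark: inner edge of a small black tab 10 mm wide at the dial's rim, 59 mm from the dial's axis (where the needle's tip must come).
- mat: Fixed black rubber mat 140 x 420 mm, 4 mm thick; origin at the middle of its underside, x across (140 mm), y along (420 mm).
- coaster: Fixed square cork coaster 110 x 110 mm, 4 mm thick, on which the mallet stands; origin at the middle of its underside.
- mallet: Wooden mallet, about 250 g, standing on its head: head a dark upright cylinder 56 mm wide, 50 mm high, its flat underside the striking face; a light handle 20 mm wide, 22 mm high sticks out level along the mallet's +x to 150 mm from the head's axis, its middle 27 mm above the striking face. Origin at the centre of the striking face, z up. It balances over the head.
- lever (a joint): Lever angle, rad: 0 at rest, 1.2 at its stop, growing counter-clockwise seen from above. At rest the level arm points towards the robot and to its left (+y), at the stop towards the robot and to its right (-y); give or take the counter's yaw of up to 0.2 rad, 0.6 rad either side of straight towards the robot (-x). A spring brings it back; about 2 N at the post at the stop.
- lever_pivot (a point): The tally counter is a fixed grey box 100 x 100 x 45 mm on the ledge with a sprung steel lever swinging level above its top, overhanging its side nearest the robot. This point: on the lever's vertical pivot axis (15 mm from the box's middle towards the robot), at the height of the top of its post (85 mm above the ledge).
- lever_post (a point): Top centre of the upright black thumb post at the lever's end: 14 mm in diameter, free over 28 mm from the arm (57 mm) up to its top (85 mm above the ledge); 70 mm from the pivot axis.
- bell_1: The largest of up to four chrome desk bells (absent: None): dome 84 mm in diameter and 46 mm high, above it a black upright grip post 20 mm in diameter up to 86 mm, and a sprung steel pin 14 mm in diameter that sticks 16 mm out of the post (top 102 mm above its foot). Origin at the centre of its underside, z up. About 450 g.
- pin_1 (a joint): How far the pin of the largest bell is pushed down, m: 0 up, 0.014 fully down. Springs back; 1 N to start it, 4.5 N fully down.
- bell_2: The second largest of up to four chrome desk bells (absent: None): dome 74 mm in diameter and 42 mm high, above it a black upright grip post 20 mm in diameter up to 82 mm, and a sprung steel pin 14 mm in diameter that sticks 16 mm out of the post (top 98 mm above its foot). Origin at the centre of its underside, z up. About 400 g.
- pin_2 (a joint): How far the pin of the second largest bell is pushed down, m: 0 up, 0.014 fully down. Springs back; 1 N to start it, 4.5 N fully down.
- bell_3: The second smallest of up to four chrome desk bells (absent: None): dome 64 mm in diameter and 38 mm high, above it a black upright grip post 20 mm in diameter up to 78 mm, and a sprung steel pin 14 mm in diameter that sticks 16 mm out of the post (top 94 mm above its foot). Origin at the centre of its underside, z up. About 350 g.
- pin_3 (a joint): How far the pin of the second smallest bell is pushed down, m: 0 up, 0.014 fully down. Springs back; 1 N to start it, 4.5 N fully down.
- bell_4: The smallest of up to four chrome desk bells (absent: None): dome 54 mm in diameter and 34 mm high, above it a black upright grip post 20 mm in diameter up to 74 mm, and a sprung steel pin 14 mm in diameter that sticks 16 mm out of the post (top 90 mm above its foot). Origin at the centre of its underside, z up. About 300 g.
- pin_4 (a joint): How far the pin of the smallest bell is pushed down, m: 0 up, 0.014 fully down. Springs back; 1 N to start it, 4.5 N fully down.
- harmonica_case: Bystander: red plastic harmonica case 60 x 135 x 32 mm with a snap latch; origin under its middle.
- harmonica: Bystander: chrome harmonica about 106 x 29 x 20 mm, lying; origin under its middle.
- peg_winder: Bystander: green plastic peg winder, about 120 mm long and 39 mm high; origin under its middle.
There are look-alikes about, which are no part of the job. What is shaped like the bell_4 but blue is not meant. Leave any grey look-alike of the mallet alone.

How it is judged:
By the outcome, as a careful person would: the job done as asked, in the order asked, and still so for the second after the job is handed in, with the robot touching nothing.
Of bell_1, bell_2, bell_3, bell_4 only 3 to 4 are there at a start; the rules pass over those that are not, and their reading is None.
At some moment in a run one of bell_1, bell_2, bell_3, bell_4, mallet may be knocked a few centimetres aside while the robot is not near it.
It also fails if it takes over 208 s, if anything falls off the work surface, if the arm or the gripper's body presses on something with over 40 N, if the wrist force passes 120 N, or if a joint passes its speed limit or range.

## Working session

There is one attempt and no reset: what is moved stays moved. The work goes in short steps, each a Python script; the robot and the scene stay as the last script left them, time stands still between calls to the robot, and variables do not carry over. Pictures are saved under pics/ and viewed, and the job is handed in when it is done.

```bash
ls; mkdir -p pics; python3 - <<'E'
from cell import ctrl, monitor, vision
import cv2, numpy as np
s=monitor.get_state(); print(s['clock'],s['tcp_pos'],s['width'],ctrl.tip_extent)
for n in('top','side'):
    p,d=vision.snapshot(n); cv2.imwrite(f'pics/{n}0.png',cv2.cvtColor(p,cv2.COLOR_RGB2BGR)); np.save(f'pics/{n}0d.npy',d)
    m=vision.camera_model(n); print(n,m['fx'],m['fy'],m['cx'],m['cy']); print(m['R'],m['t'], 'cam pos',-np.array(m['R']).T@np.array(m['t']))
E
```

```text
pics
0.0 [0.27605442 0.56021697 0.25244478] 0.08524161592768176 0.022
top 476.7543646189045 476.7543646189045 251.85978757578312 190.9471781880779
[[ 2.91334508e-02 -9.99572626e-01  2.40990435e-03]
 [-9.96657596e-01 -2.92324031e-02 -7.62830478e-02]
 [ 7.63208937e-02 -1.79461051e-04 -9.97083291e-01]] [-0.04096654  0.54800016  1.35749677] cam pos [ 0.44375666 -0.02468605  1.39543919]
side 499.8880601059311 499.8880601059311 247.46252247830924 185.68525110927203
[[-0.98025325 -0.196739    0.01993324]
 [-0.12141502  0.51923996 -0.84595996]
 [ 0.15608319 -0.8316752  -0.53287372]] [0.54287045 0.1357246  1.35917611] cam pos [0.33648499 1.16672322 0.82826564]
```

View pics/top0.png

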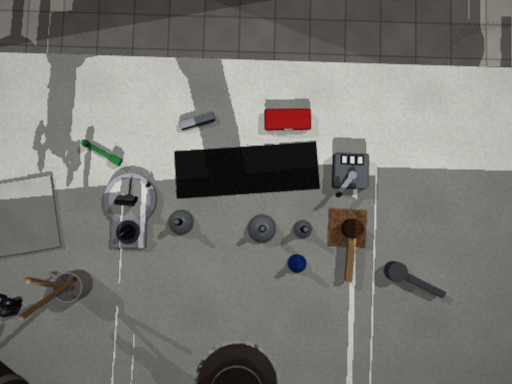

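View pics/side0.png

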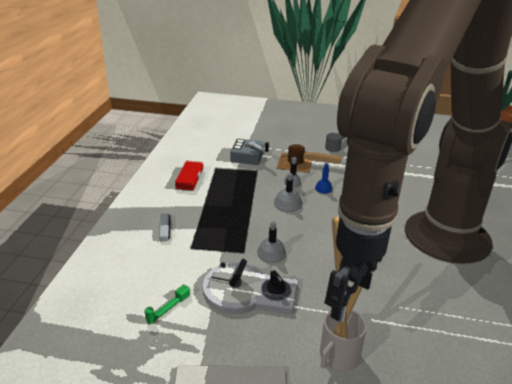

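```bash
cat > h.py <<'E'
from cell import ctrl, monitor, vision
import cv2, numpy as np
def cam(n):
    m=vision.camera_model(n); return m['fx'],m['fy'],m['cx'],m['cy'],np.array(m['R']),np.array(m['t'])
def snap(n,tag=None):
    p,d=vision.snapshot(n)
    if tag: cv2.imwrite(f'pics/{tag}_{n}.png',cv2.cvtColor(p,cv2.COLOR_RGB2BGR))
    return p,d
def cloud(n,d):
    fx,fy,cx,cy,R,t=cam(n)
    v,u=np.indices(d.shape); c=np.stack([(u-cx)/fx*d,(v-cy)/fy*d,d],-1)
    P=(c-t)@R; P[d<=0]=np.nan
    return P
def ray(n,u,v,z):
    fx,fy,cx,cy,R,t=cam(n)
    w=R.T@np.array([(u-cx)/fx,(v-cy)/fy,1]); o=-R.T@t
    return o+w*(z-o[2])/w[2]
def proj(n,X):
    fx,fy,cx,cy,R,t=cam(n); c=R@np.array(X)+t; return np.array([fx*c[0]/c[2]+cx,fy*c[1]/c[2]+cy])
def crop(img,u0,v0,u1,v1,k,name):
    cv2.imwrite(f'pics/{name}.png',cv2.resize(cv2.cvtColor(img[v0:v1,u0:u1],cv2.COLOR_RGB2BGR),None,fx=k,fy=k,interpolation=cv2.INTER_CUBIC))
E
python3 - <<'E'
from h import *
t=cv2.cvtColor(cv2.imread('pics/top0.png'),cv2.COLOR_BGR2RGB); s=cv2.cvtColor(cv2.imread('pics/side0.png'),cv2.COLOR_BGR2RGB)
crop(t,70,130,230,250,5,'c1');crop(t,230,130,390,250,5,'c2'); crop(s,190,130,350,250,5,'c3');crop(s,180,230,320,335,5,'c4')
P=cloud('top',np.load('pics/top0d.npy'))
z=P[...,2]; print('surface z',np.nanmedian(z[240:300,180:230]),np.nanmedian(z[120:140,240:260]),'ledge?',np.nanstd(z[240:300,180:230]))
m=((z>0.012)&(z<0.2)).astype(np.uint8)
n,l,st,c=cv2.connectedComponentsWithStats(m)
for i in range(1,n):
    if st[i,4]>30:
        q=P[l==i]; print(i,st[i],'zmax %.3f'%np.nanmax(q[:,2]),'x',q[:,0].min().round(3),q[:,0].max().round(3),'y',q[:,1].min().round(3),q[:,1].max().round(3))
E
```

```text
surface z 0.0004992069649674849 -0.0004232764993141869 ledge? 0.002879546770084614
1 [ 264  108   47   23 1004] zmax 0.040 x 0.731 0.796 y -0.19 -0.053
2 [179 111  36  19 329] zmax 0.028 x 0.725 0.781 y 0.092 0.195
4 [ 80 139  10   8  56] zmax 0.046 x 0.665 0.684 y 0.454 0.475
9 [ 96 149  26  16 126] zmax 0.034 x 0.615 0.659 y 0.359 0.434
15 [ 332  152   37   45 1337] zmax 0.092 x 0.538 0.668 y -0.356 -0.255
24 [ 103  173   53   75 3020] zmax 0.083 x 0.378 0.591 y 0.253 0.405
25 [   0  175   60   81 2492] zmax 0.024 x 0.344 0.579 y 0.525 0.708
35 [168 209  25  25 442] zmax 0.102 x 0.421 0.491 y 0.145 0.215
37 [247 214  29  28 574] zmax 0.108 x 0.405 0.483 y -0.095 -0.014
38 [341 218  22  64 712] zmax 0.063 x 0.302 0.479 y -0.338 -0.283
40 [293 220  19  18 237] zmax 0.095 x 0.42 0.47 y -0.199 -0.147
42 [288 254  18  18 239] zmax 0.095 x 0.323 0.371 y -0.183 -0.135
43 [384 261  62  37 679] zmax 0.056 x 0.264 0.361 y -0.577 -0.409
45 [ 48 269  45  34 966] zmax 0.199 x 0.23 0.311 y 0.424 0.528
55 [ 198  345   77   39 1819] zmax 0.200 x 0.003 0.11 y -0.103 0.112
```

View pics/c1.png

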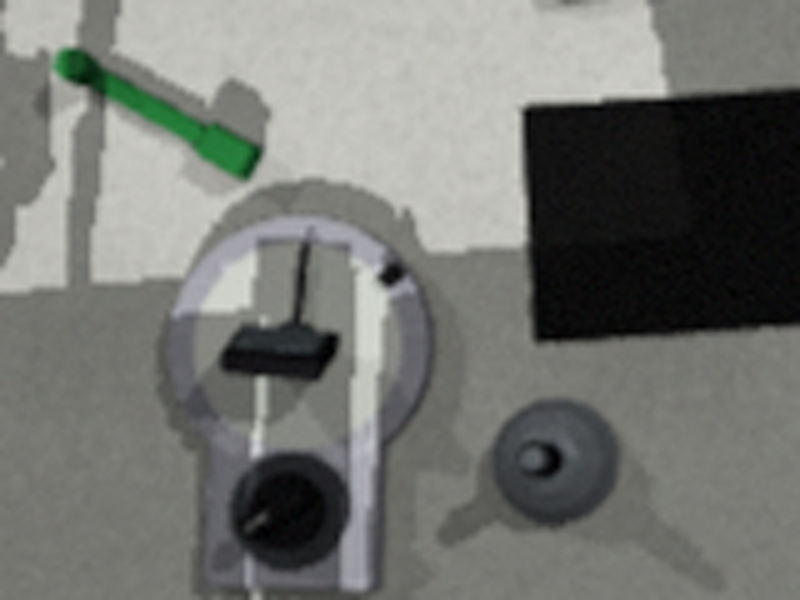

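View pics/c2.png

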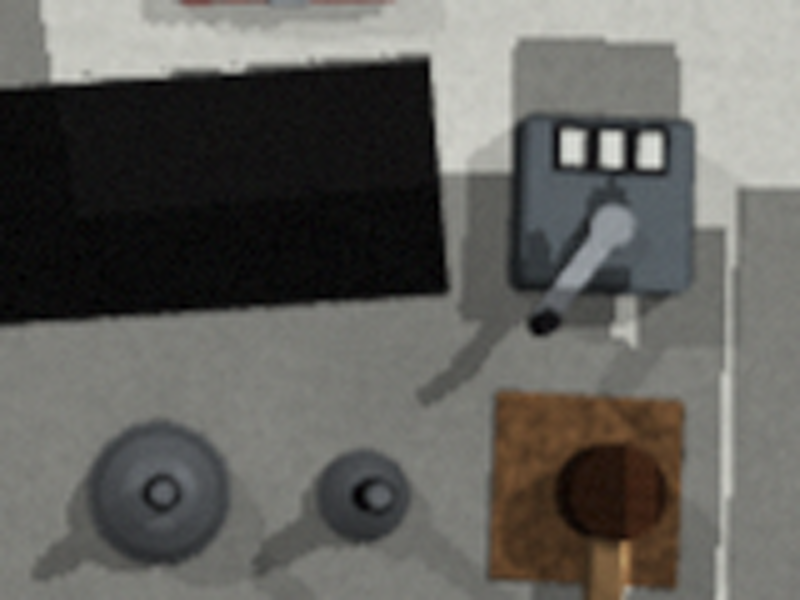

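View pics/c3.png

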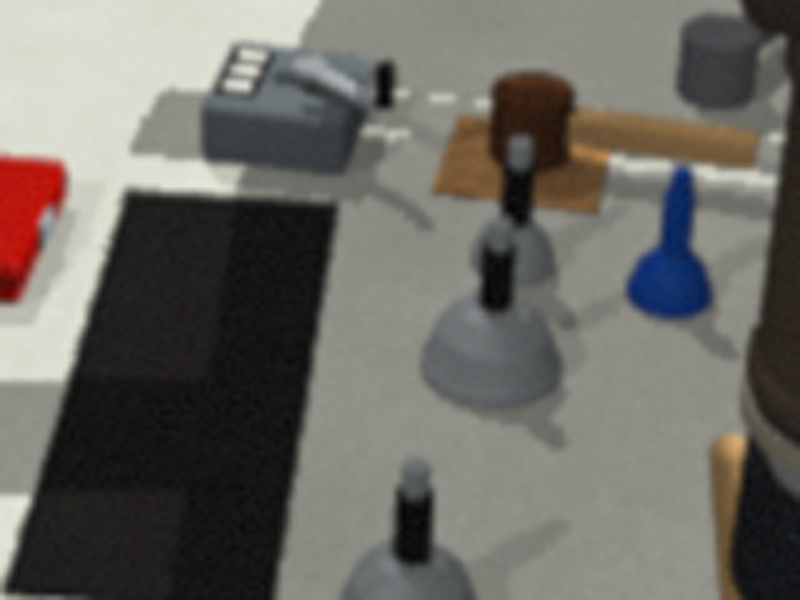

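View pics/c4.png

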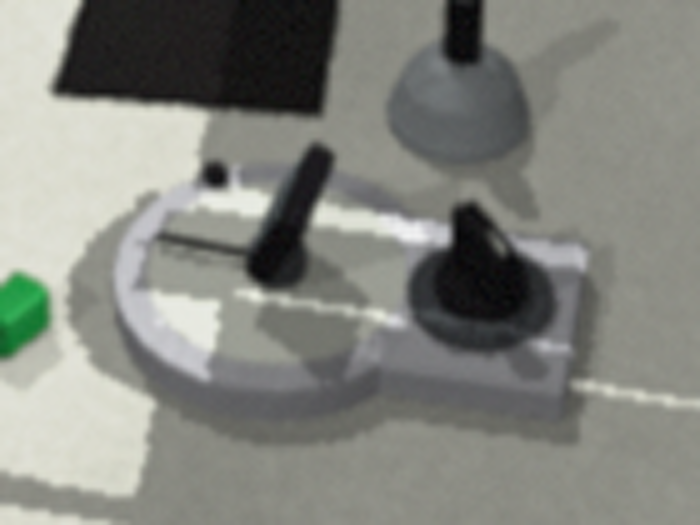

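```bash
python3 - <<'E'
from h import *
t=cv2.cvtColor(cv2.imread('pics/top0.png'),cv2.COLOR_BGR2RGB); s=cv2.cvtColor(cv2.imread('pics/side0.png'),cv2.COLOR_BGR2RGB)
np.set_printoptions(precision=4,suppress=True)
k=12
for n,im,(u0,v0,u1,v1) in (('m1',t,(98,168,162,252)),('m2',s,(196,252,304,320))):
    kk=7 if n=='m2' else 7
    crop(im,u0,v0,u1,v1,kk,n)
P=cloud('top',np.load('pics/top0d.npy')); 
# knob bar points
sub=P[215:250,110:150].reshape(-1,3); q=sub[(sub[:,2]>0.05)&(sub[:,2]<0.09)]
print(len(q),q.mean(0)); w,v=np.linalg.eigh(np.cov(q[:,:2].T)); print(np.sqrt(w),v[:,1],np.degrees(np.arctan2(v[1,1],v[0,1])))
Ps=cloud('side',np.load('pics/side0d.npy'))
sub=Ps[265:305,260:300].reshape(-1,3); q=sub[(sub[:,2]>0.052)&(sub[:,2]<0.09)]
print(len(q),q.mean(0)); w,v=np.linalg.eigh(np.cov(q[:,:2].T)); print(np.sqrt(w),v[:,1],np.degrees(np.arctan2(v[1,1],v[0,1])))
for u,v,z in((131.6,176.4,.022),(148.4,184.4,.024),(158.4/1,196,.02)): print(ray('top',u,v,z))
E
```

```text
85 [0.4223 0.3272 0.0631]
[0.0042 0.012 ] [-0.6286  0.7777] 128.94959749012972
123 [0.4227 0.3308 0.061 ]
[0.0044 0.0127] [-0.6532  0.7572] 130.78088279347165
[0.5809 0.3242 0.022 ]
[0.5589 0.2741 0.024 ]
[0.5265 0.2446 0.02  ]
```

View pics/m1.png

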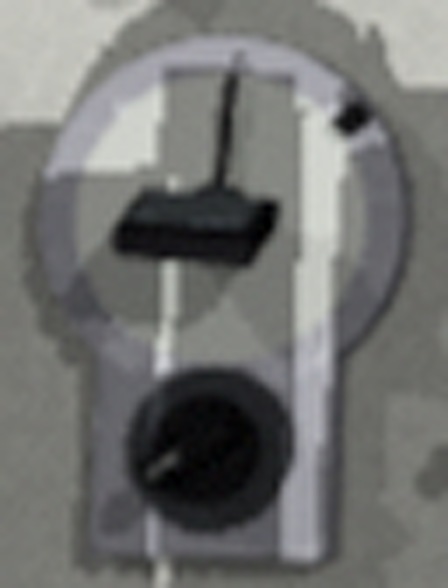

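View pics/m2.png

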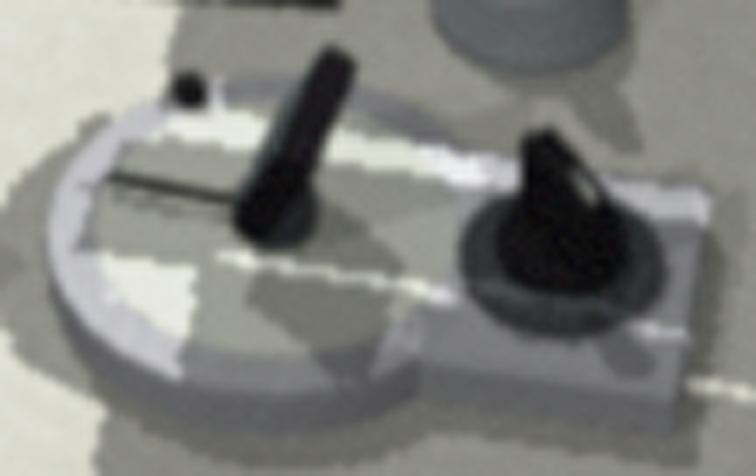

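```bash
cat >> h.py <<'E'
np.set_printoptions(precision=4,suppress=True)
def Rd(deg):
    a=np.radians(deg); c,s=np.cos(a),np.sin(a)
    return np.array([[c,s,0],[s,-c,0],[0,0,-1.]])
def tall(P,zlo,zhi,box,npx=6):
    x0,x1,y0,y1=box
    m=((P[...,2]>zlo)&(P[...,2]<zhi)&(P[...,0]>x0)&(P[...,0]<x1)&(P[...,1]>y0)&(P[...,1]<y1)).astype(np.uint8)
    n,l,st,c=cv2.connectedComponentsWithStats(m,connectivity=8)
    return [(st[i,4],np.nanmean(P[l==i],0),np.nanmax(P[l==i][:,2]),c[i]) for i in range(1,n) if st[i,4]>=npx]
def S(): 
    s=monitor.get_state(); print('t %.2f tcp %s w %.4f F %s q7 %.1f'%(s['clock'],np.round(s['tcp_pos'],4),s['width'],np.round(s['ft_force'],1),s['qpos'][6])); return s
E
python3 - <<'E'
from h import *
s=S(); print(s['tool_rot'])
t=cv2.cvtColor(cv2.imread('pics/top0.png'),cv2.COLOR_BGR2RGB)
for n in('top','side'):
    P=cloud(n,np.load(f'pics/{n}0d.npy'))
    for r in tall(P,.07,.12,(.2,.7,-.4,.45)): print(n,r)
# mat
hsv=cv2.cvtColor(t,cv2.COLOR_RGB2HSV)
m=(t.max(2)<30).astype(np.uint8); m[:130]=0;m[205:]=0;m[:,:168]=0;m[:,325:]=0
m=cv2.morphologyEx(m,cv2.MORPH_OPEN,np.ones((5,5)))
c=max(cv2.findContours(m,0,1)[0],key=cv2.contourArea); r=cv2.minAreaRect(c); print(r); b=cv2.boxPoints(r)
W=[ray('top',*p,.004)[:2] for p in b]; print('mat',W,np.mean(W,0))
# coaster
m=((hsv[...,0]<22)&(hsv[...,1]>80)&(t[...,0]>60)).astype(np.uint8); m[:200]=0;m[250:]=0;m[:,:315]=0;m[:,375:]=0
c=np.vstack(cv2.findContours(m,0,1)[0])
print('coaster px',cv2.boundingRect(c)); 
x,y,w,h=cv2.boundingRect(c); print([ray('top',a,b,.004)[:2] for a,b in((x,y),(x+w,y),(x,y+h))])
# mount
P=cloud('top',np.load('pics/top0d.npy'))
g=cv2.cvtColor(t,cv2.COLOR_RGB2GRAY)
print('dialc',ray('top',129.9,199.9,.02))
# ik for knob
for psi in (-50,130):
    for d in (0,-60,-112):
        try: q=ctrl.ik([.4225,.329,.060],Rd(psi+d)); print(psi,d,q)
        except Exception as e: print(e)
E
```

```text
t 0.10 tcp [0.2761 0.5602 0.2525] w 0.0854 F [ 0.9 -0.2  0.1] q7 -4.7
[[-0.897   0.4419 -0.0006]
 [ 0.4419  0.897  -0.0014]
 [-0.0001 -0.0015 -1.    ]]
top (np.int32(23), array([ 0.5445, -0.2646,  0.0841]), np.float64(0.09157923228329273), array([338.6957, 193.3478]))
top (np.int32(126), array([0.5059, 0.3288, 0.0757]), np.float64(0.08264519382307131), array([123.7937, 201.1905]))
top (np.int32(45), array([0.4555, 0.1784, 0.0893]), np.float64(0.10229845625191908), array([176.5778, 220.9556]))
top (np.int32(41), array([ 0.4435, -0.055 ,  0.0942]), np.float64(0.10836638737198777), array([261.8537, 227.8537]))
top (np.int32(37), array([ 0.4463, -0.1722,  0.0823]), np.float64(0.0945404886818725), array([304.4324, 228.0811]))
top (np.int32(38), array([ 0.3473, -0.1585,  0.083 ]), np.float64(0.09460203779445307), array([298.6842, 264.2895]))
top (np.int32(133), array([0.2749, 0.4338, 0.0875]), np.float64(0.10064718435688554), array([ 79.6541, 284.9925]))
side (np.int32(20), array([ 0.5453, -0.2628,  0.0805]), np.float64(0.08752767251562109), array([266.5, 144. ]))
side (np.int32(39), array
[... 896 characters left out ...]
 [array([0.6593, 0.2079]), array([ 0.7011, -0.2083]), array([ 0.565 , -0.2204]), array([0.5237, 0.1928])] [ 0.6123 -0.007 ]
coaster px (328, 208, 39, 42)
[array([ 0.5069, -0.2486]), array([ 0.5102, -0.3626]), array([ 0.385 , -0.2507])]
dialc [0.5128 0.3263 0.02  ]
-50 0 [-21.8687  32.1616 -27.6057 112.2522  22.1852  40.786  157.095 ]
-50 -60 [-31.0756  30.2053 -15.4889 112.8771  12.4654  38.4946 105.6403]
-50 -112 [-38.9477  29.3881  -5.3266 113.4241   4.3042  37.3717  60.9849]
130 0 [-47.8346  29.3      6.1222 114.042   -4.9866  36.902    1.5004]
130 -60 [-55.7699  29.9989  16.4751 114.5823 -13.5559  37.2246 -50.5361]
130 -112 [-62.4107  31.2577  25.359  115.0182 -21.0864  38.1485 -95.4857]
```

```bash
python3 - <<'E'
from h import *
t=cv2.cvtColor(cv2.imread('pics/top0.png'),cv2.COLOR_BGR2RGB); s=cv2.cvtColor(cv2.imread('pics/side0.png'),cv2.COLOR_BGR2RGB)
crop(t,0,240,110,340,6,'cup1');crop(s,290,180,420,380,3,'cup2')
P=cloud('top',np.load('pics/top0d.npy'))
for u,v in((30,281),(40,283),(50,285),(70,283),(60,292),(40,304),(25,314),(10,305),(8,295),(15,310)): print('top',u,v,P[v,u])
P=cloud('side',np.load('pics/side0d.npy'))
for u,v in((338,225),(338,240),(340,260),(358,300),(350,310),(345,320),(385,190),(352,285)): print('side',u,v,P[v,u])
E
```

```text
top 30 281 [0.3119 0.4581 0.3313]
top 40 283 [0.3003 0.4625 0.2698]
top 50 285 [0.2878 0.466  0.2041]
top 70 283 [0.2792 0.461  0.0855]
top 60 292 [0.2499 0.4986 0.0548]
top 40 304 [0.2499 0.4651 0.2567]
top 25 314 [0.2388 0.4676 0.3245]
top 10 305 [0.2586 0.4986 0.3313]
top 8 295 [ 0.2289  0.6699 -0.0013]
top 15 310 [0.2422 0.5024 0.2991]
side 338 225 [0.314  0.5683 0.3969]
side 338 240 [0.3112 0.5743 0.3745]
side 340 260 [0.2985 0.4741 0.2547]
side 358 300 [0.2351 0.2992 0.0004]
side 350 310 [0.2664 0.4742 0.1392]
side 345 320 [0.2727 0.4793 0.1166]
side 385 190 [0.263  0.6016 0.4854]
side 352 285 [0.25   0.255  0.0029]
```

View pics/cup1.png

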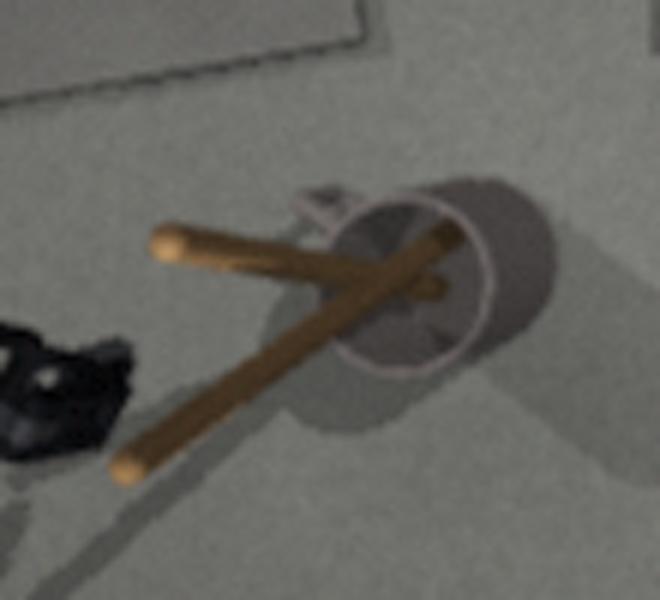

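View pics/cup2.png

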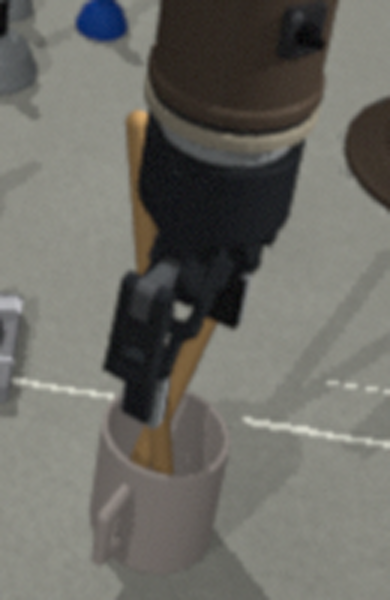

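```bash
python3 - <<'E'
from h import *
p=monitor.get_state()['tcp_pos']
ctrl.line_to([p[0],p[1]+.01,.43],v=.3); S()
ctrl.line_to([.43,.42,.43],v=.3); S()
ctrl.command_gripper(.05)
ctrl.move_pose([.4225,.329,.16],Rd(130)); s=S(); print(s['qpos'])
snap('side','k0'); snap('top','k0')
E
python3 - <<'E'
import cv2,numpy as np
a=cv2.imread('pics/k0_side.png')[200:340,180:400];b=cv2.imread('pics/k0_top.png')[140:280,60:280]
cv2.imwrite('pics/k0.png',cv2.resize(np.hstack([a,b]),None,fx=1.8,fy=1.8))
E
```

```text
t 0.84 tcp [0.276  0.57   0.4294] w 0.0851 F [0.2 0.2 0. ] q7 -4.8
t 1.71 tcp [0.4285 0.4213 0.4293] w 0.0852 F [-0.6 -0.1  0.8] q7 16.1
t 3.25 tcp [0.4233 0.3302 0.1611] w 0.0502 F [ 0.4 -0.3 -0.6] q7 0.7
[-49.8769  20.7668   8.487  110.0814  -3.9762  49.2904   0.7149]
```

View pics/k0.png

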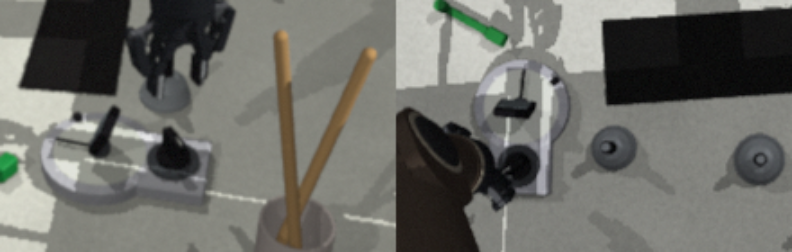

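```bash
python3 - <<'E'
from h import *
print(ctrl.line_to([.4225,.3295,.060],v=.12,guard=15))
ctrl.command_gripper(.0,25); S()
for d in (-20,-40,-60,-80,-95):
    ctrl.line_to([.4225,.3295,.060],v=.15,orientation=Rd(130+d)); s=S()
snap('side','k1'); snap('top','k1')
E
python3 - <<'E'
import cv2,numpy as np
a=cv2.imread('pics/k1_side.png')[240:320,190:310];b=cv2.imread('pics/k1_top.png')[165:245,90:210]
cv2.imwrite('pics/k1.png',cv2.resize(np.hstack([a,b]),None,fx=3.3,fy=3.3,interpolation=2))
E
```

```text
False
t 4.74 tcp [0.421  0.3281 0.0604] w 0.0136 F [-5.8 -4.3  9.3] q7 2.2
t 5.24 tcp [0.4217 0.3285 0.0604] w 0.0137 F [-3.4 -4.5  5.7] q7 -13.8
t 5.74 tcp [0.4226 0.3287 0.0604] w 0.0135 F [-0.9 -4.7  5.7] q7 -29.4
t 6.24 tcp [0.4234 0.3285 0.0604] w 0.0138 F [ 1.6 -5.1  3.2] q7 -45.1
t 6.74 tcp [0.4242 0.3281 0.0604] w 0.0137 F [ 2.7 -5.6  2.6] q7 -60.8
t 7.15 tcp [0.4246 0.3276 0.0604] w 0.0136 F [ 4.8 -7.9  2. ] q7 -72.5
```

View pics/k1.png

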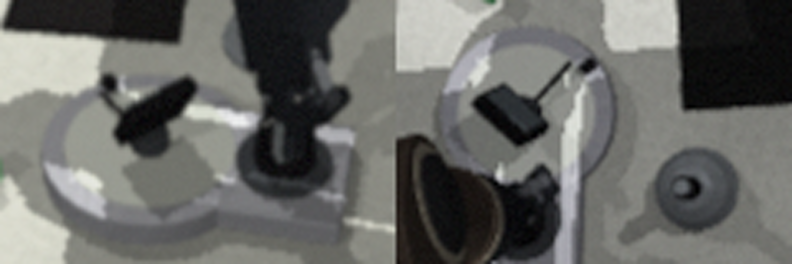

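```bash
python3 - <<'E'
import cv2,numpy as np
a=cv2.imread('pics/k1_side.png')[255:305,190:265];b=cv2.imread('pics/k1_top.png')[172:222,100:165]
cv2.imwrite('pics/k1a.png',cv2.resize(a,None,fx=10,fy=10,interpolation=2))
cv2.imwrite('pics/k1b.png',cv2.resize(b,None,fx=10,fy=10,interpolation=2))
E
```

```text
(no output)
```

View pics/k1a.png

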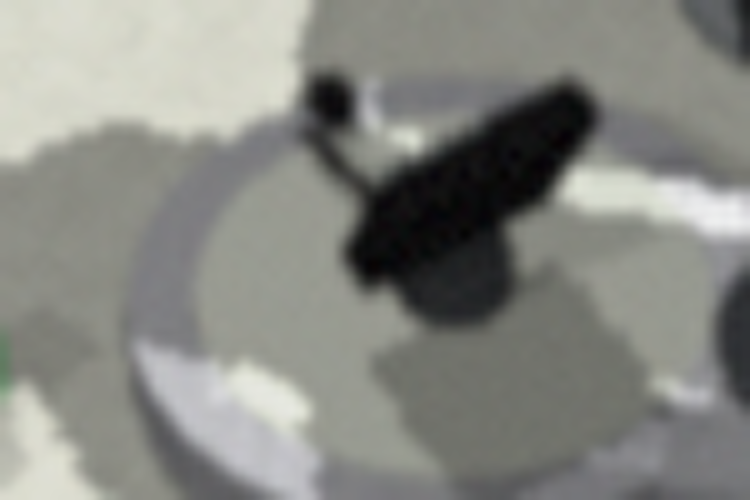

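View pics/k1b.png

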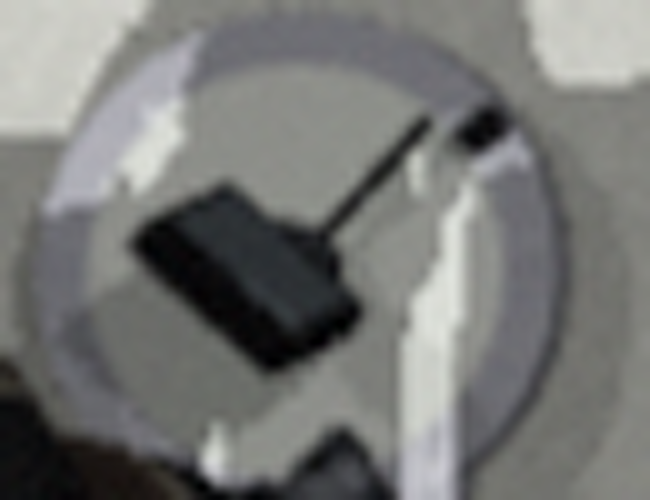

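```bash
cat >> h.py <<'E'
def tri(ut,us):
    A=[];b=[];
    for n,(u,v) in(('top',ut),('side',us)):
        fx,fy,cx,cy,R,t=cam(n); o=-R.T@t; w=R.T@np.array([(u-cx)/fx,(v-cy)/fy,1]); w/=np.linalg.norm(w)
        M=np.eye(3)-np.outer(w,w); A.append(M); b.append(M@o)
    A=np.vstack(A);b=np.hstack(b); x,r,_,_=np.linalg.lstsq(A,b,rcond=None); return x,np.sqrt(r)
E
python3 - <<'E'
from h import *
t=cv2.cvtColor(cv2.imread('pics/k1_top.png'),cv2.COLOR_BGR2RGB); s=cv2.cvtColor(cv2.imread('pics/k1_side.png'),cv2.COLOR_BGR2RGB)
def blob(im,u0,v0,u1,v1):
    g=im.max(2).astype(float)[v0:v1,u0:u1]; w=np.clip(90-g,0,None); v,u=np.indices(g.shape); return np.array([(w*u).sum()/w.sum()+u0,(w*v).sum()/w.sum()+v0])
bt=blob(t,145,181,152,189); bs=blob(s,220,261,227,268); print(bt,bs)
print('tab',tri(bt,bs))
print('tip0',tri((131.3,178.7),(212,277.4))); print('tip1',tri((143,184),(221,268)))
for z in (.02,.024,.03):
    a=ray('top',131.3,178.7,z)[:2]; b=ray('top',143,184,z)[:2]; c=np.linalg.norm(a-b); print(z,a,b,c,'R->',2*np.degrees(np.arcsin(c/2/.059)), 'base',ray('top',131.8,195.8,z)[:2])
E
```

```text
[147.8092 184.3949] [222.594  264.8717]
tab (array([0.5595, 0.2759, 0.0239]), array([0.0008]))
tip0 (array([0.5738, 0.3242, 0.0241]), array([0.0002]))
tip1 (array([0.56  , 0.2895, 0.0256]), array([0.0008]))
0.02 [0.5744 0.3253] [0.56   0.2907] 0.03746520261350473 R-> 37.023812833522975 base [0.5248 0.3214]
0.024 [0.574  0.3242] [0.5596 0.2898] 0.037356247734760976 R-> 36.91224982553795 base [0.5246 0.3204]
0.03 [0.5734 0.3227] [0.5591 0.2884] 0.03719281541664526 R-> 36.744973215194314 base [0.5242 0.3189]
```

```bash
python3 - <<'E'
from h import *
ctrl.line_to([.4235,.3290,.060],v=.15,orientation=Rd(130-95-22)); s=S()
R=s['tool_rot']; print(np.degrees(np.arctan2(R[1,0],R[0,0])))
snap('side','k2'); snap('top','k2')
a=cv2.imread('pics/k2_side.png')[255:305,190:265];b=cv2.imread('pics/k2_top.png')[172:222,100:165]
cv2.imwrite('pics/k2a.png',cv2.resize(a,None,fx=10,fy=10,interpolation=2))
cv2.imwrite('pics/k2b.png',cv2.resize(b,None,fx=10,fy=10,interpolation=2))
E
```

```text
t 7.78 tcp [0.4251 0.3267 0.0604] w 0.0136 F [ 2.9 -8.7  4.9] q7 -89.5
13.08300000995104
```

View pics/k2a.png

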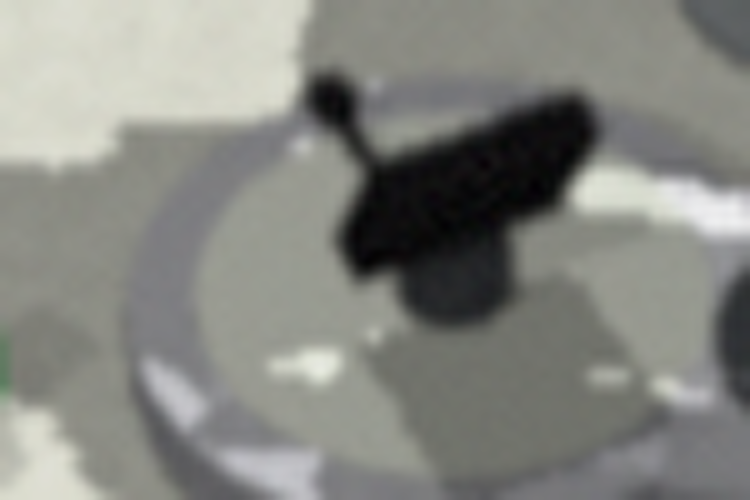

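View pics/k2b.png

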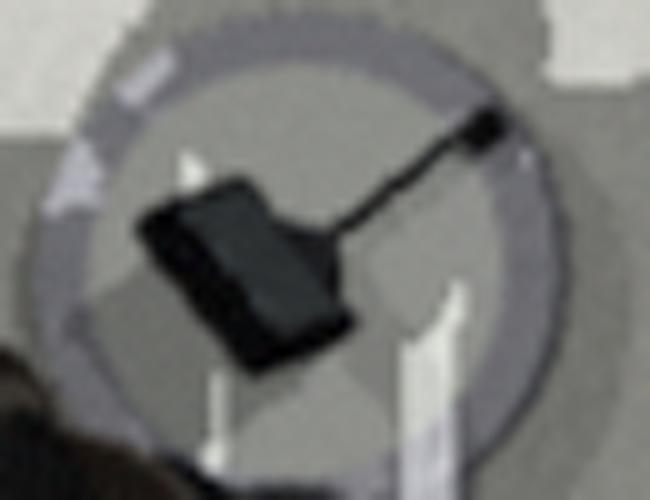

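```bash
python3 - <<'E'
from h import *
t=cv2.cvtColor(cv2.imread('pics/k2_top.png'),cv2.COLOR_BGR2GRAY).astype(float); s=cv2.cvtColor(cv2.imread('pics/k2_side.png'),cv2.COLOR_BGR2GRAY).astype(float)
t1=cv2.cvtColor(cv2.imread('pics/k1_top.png'),cv2.COLOR_BGR2GRAY).astype(float); s1=cv2.cvtColor(cv2.imread('pics/k1_side.png'),cv2.COLOR_BGR2GRAY).astype(float)
print(t1[181:190,144:153].astype(int)); print(s1[260:269,219:228].astype(int))
# top: needle ridge
print(t[184:198,133:149].astype(int))
print(s[260:273,219:230].astype(int))
E
```

```text
[[111 110 110 112 102  87 111 130 131]
 [110 113 113  94  75  67  83 115 119]
 [126 128 104  61  21  27  58  90 104]
 [135 106  60  27  13  17  45  82  98]
 [119  70  22   8  18  23  74 125 101]
 [104  79  50  20  39  99 136 153 120]
 [117 104  91  90 123 154 161 159 152]
 [131 132 127 158 171 164 142 134 142]
 [140 143 145 162 154 137 117 107 110]]
[[177 144 136 136 137 140 137 138 139]
 [190 149 129 127 121 130 136 137 139]
 [199 136  95  82  82 104 127 142 146]
 [193 121  56  34  35  65 111 150 157]
 [167  97  41  17  18  34  91 150 145]
 [145  90  39  17  13  25  89 159 155]
 [129 102  63  29  16  29  94 166 177]
 [115  91  70  48  44  60  99 156 185]
 [104  74  55  58  80  95 113 140 165]]
[[144 142 143 144 140 141 142 142 142 142 141 137 106  63  25  11]
 [142 143 141 141 141 141 142 142 141 143 124  97  61  23  14  12]
 [141 140 142 142 142 142 143 142 141 123  76  40  57  50  22  23]
 [142 141 142 140 142 144 142 142 123  76  45  85  94  77  60  73]
 [143 140 140 141 143 141 141 116  70  44  94 123 120 112 104 107]
 [142 142 142 140 143 120  98  56  39  90 124 127 126 133 135
[... 454 characters left out ...]
141 141 144 144 142]
 [ 44 109 127 129 139 142 142 143 143 141 144 144 144 144 144 141]]
[[177 145 135 137 137 138 139 137 138 138 139]
 [190 148 129 127 119 129 137 138 138 137 137]
 [199 138  96  82  79 101 126 138 144 139 133]
 [195 120  57  36  37  62  97 132 153 134 126]
 [166  96  39  17  17  28  67 111 129 120 119]
 [143  89  42  16  18  14  57 102 113 113 121]
 [128 108  69  32  20  14  60 109 121 124 130]
 [124 122 105  70  48  30  59 110 130 140 146]
 [136 150 135 115  96  56  46  91 128 143 149]
 [166 183 158 143 132  91  47  66 112 132 135]
 [158 170 158 152 147 115  72  50  72  93  87]
 [152 154 154 152 151 140 110  64  41  47  36]
 [152 153 151 153 153 150 128  74  23  18  16]]
```

```bash
cat > nd.py <<'E'
from h import *
def ridge(g,rows,cols,follow):
    # per-row dark centroid
    out=[]
    for r,c in zip(rows,cols):
        c0=int(round(c)); seg=g[r,c0-2:c0+3]; w=np.clip(115-seg,0,None); 
        if w.sum()>0: out.append(((w*np.arange(c0-2,c0+3)).sum()/w.sum(),r))
    return np.array(out)
def needle(tag,top_seg,side_seg):
    L={}
    for n,((r0,c0),(r1,c1)) in(('top',top_seg),('side',side_seg)):
        g=cv2.cvtColor(cv2.imread(f'pics/{tag}_{n}.png'),cv2.COLOR_BGR2GRAY).astype(float)
        rows=np.arange(min(r0,r1),max(r0,r1)+1); cols=c0+(c1-c0)*(rows-r0)/(r1-r0)
        p=ridge(g,rows,cols,None); f=np.polyfit(p[:,1],p[:,0],1); print(n,f,'resid',np.std(p[:,0]-np.polyval(f,p[:,1])))
        fx,fy,cx,cy,R,t=cam(n); o=-R.T@t
        w=[R.T@np.array([(np.polyval(f,r)-cx)/fx,(r-cy)/fy,1]) for r in(r0,r1)]
        nn=np.cross(*w); L[n]=(nn/np.linalg.norm(nn),o)
    d=np.cross(L['top'][0],L['side'][0]); d/=np.linalg.norm(d)
    if d[0]<0:d=-d
    A=np.vstack([L['top'][0],L['side'][0],[1,0,0]]); b=[L['top'][0]@L['top'][1],L['side'][0]@L['side'][1],.55]
    p=np.linalg.solve(A,b); return p,d
if __name__=='__main__':
    p,d=needle('k2',((187,142.8),(193,135.6)),((268,224.7),(270,226)))
    print(p,d,np.degrees(np.arctan2(d[1],d[0])))
    p,d=needle('k1',((185,142),(194,132.5)),((269,221.8),(273,225.4)))
    print(p,d,np.degrees(np.arctan2(d[1],d[0])))
    for X in((.5152,.3286,.024),(.5174,.3265,.024)): print(proj('top',X),proj('side',X))
E
python3 nd.py; python3 - <<'E'
import cv2
g=cv2.cvtColor(cv2.imread('pics/k1_top.png'),cv2.COLOR_BGR2GRAY);print(g[184:197,130:147])
g=cv2.cvtColor(cv2.imread('pics/k1_side.png'),cv2.COLOR_BGR2GRAY);print(g[266:276,219:230])
E
```

```text
top [ -1.258  378.3766] resid 0.07574390032586716
side [ 0.8406 -0.7787] resid 0.09354530563232027
[0.55   0.2898 0.0249] [ 0.6586 -0.7509 -0.0493] -48.74754601365858
top [ -0.9263 312.4262] resid 0.19254756808768836
side [  0.9933 -45.6959] resid 0.21689581961423196
[0.55   0.3004 0.0253] [ 0.7529 -0.6564  0.0474] -41.08086060270231
[128.7985 198.9643] [236.0538 282.5376]
[129.5647 198.2233] [235.3203 281.7752]
[[143 142 143 144 142 142 143 142 145 140 123  74  44 113 135 106  60]
 [142 143 143 141 142 141 141 144 141 130  83  31  86 125 119  70  22]
 [143 142 142 143 142 144 141 143 132  92  42  83 128 132 104  79  50]
 [141 141 142 141 144 142 141 128  92  45  83 167 157 130 117 104  91]
 [143 141 140 142 144 143 129  92  42  46 121 191 163 125 131 132 127]
 [144 142 142 141 140 143 104  41  45  99 129 184 160 132 140 143 145]
 [142 142 141 142 141 116  57  46  99 130 126 181 164 140 143 143 177]
 [142 140 141 142 118  57  62 107 127 128 124 153 154 142 142 142 197]
 [144 143 141 116  60  41 106 132 129 127 124 131 140 144 144 177 210]
 [136 141 121  70  40  94 126 130 125 126 130 140 144 145 177 211 199]
 [ 92  99  69  41  95 131 132 124 131 134 141 144 144 145 197 220 177]
 [ 35  44  32  87 133 138 127 131 138 144 142 143 143 144 197 219 177]
 [ 32  34  35  86 124 128 123 137 142 142 141 142 144 142 198 219 178]]
[[129 102  63  29  16  29  94 166 177 140 129]
 [115  91  70  48  44  60  99 156 185 161 160]
 [104  74  55  58  80  95 113 140 165 169 197]
 [117  98  67  55  83 115 131 142 152 160 176]
 [139 134 100  57  59 100 130 142 148 147 143]
 [150 146 122  85  53  72 112 130 136 124 106]
 [154 151 140 115  84  66  74  96 115  89  62]
 [152 154 151 138 117  95  67  59  73  51  30]
 [152 151 153 150 139 121  94  53  35  22  12]
 [152 153 152 153 149 141 110  59  20   9  14]]
```

```bash
python3 - <<'E'
from h import *
import nd
ctrl.line_to([.4235,.3290,.060],v=.15,orientation=Rd(9)); s=S()
snap('side','k3'); snap('top','k3')
nd.needle('k3',((187,143.5),(193,136)),((268,225.2),(270,226.5)))
for tag in('k3',):
    p,d=nd.needle(tag,((187,143.5),(193,136)),((268,225.2),(270,226.5))); print(p,d,np.degrees(np.arctan2(d[1],d[0])))
a=cv2.imread('pics/k3_side.png')[255:290,205:245];b=cv2.imread('pics/k3_top.png')[175:210,120:160]
cv2.imwrite('pics/k3.png',cv2.resize(np.hstack([a,b]),None,fx=10,fy=10,interpolation=2))
E
```

```text
t 8.13 tcp [0.4251 0.3265 0.0604] w 0.0133 F [ 2.2 -9.5  5.3] q7 -92.7
top [ -1.3796 402.162 ] resid 0.09616923274871528
side [  0.9444 -28.3175] resid 0.028890294776794247
top [ -1.3796 402.162 ] resid 0.09616923274871528
side [  0.9444 -28.3175] resid 0.028890294776794247
[0.55   0.2875 0.0234] [ 0.6339 -0.7558 -0.164 ] -50.012624354642625
```

View pics/k3.png

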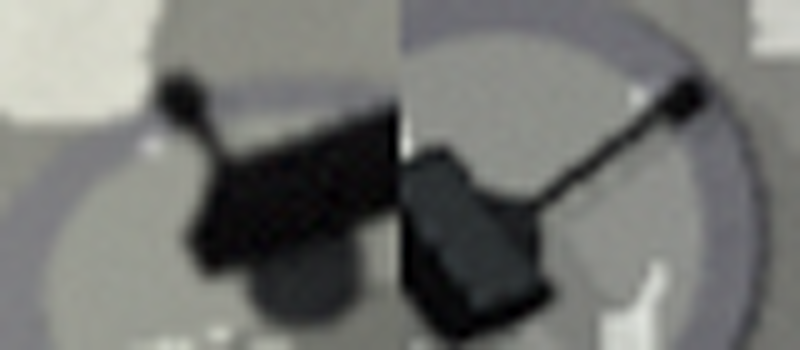

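```bash
cat >> h.py <<'E'
MC=np.array([.6123,-.007]); MV=np.array([-.0994,.995])
def locate(exp,r=.06,tag=None,verbose=True):
    res=[]
    for n in('top','side'):
        p,d=snap(n,tag); P=cloud(n,d)
        c=[q for q in tall(P,.07,.125,(exp[0]-r,exp[0]+r,exp[1]-r,exp[1]+r)) if q[0]<120]
        if verbose: print(n,[(int(q[0]),np.round(q[1],4),round(float(q[2]),3)) for q in c])
        if len(c)==1: res.append(c[0][1][:2])
    return np.array(res)
def nat(p): return 90+np.degrees(np.arctan2(p[1],p[0]))
def pick(p,ztcp):
    psi=nat(p)
    ctrl.command_gripper(.06,40)
    ctrl.move_pose([p[0],p[1],.21],Rd(psi)); 
    hit=ctrl.line_to([p[0],p[1],ztcp],v=.15,guard=12)
    ctrl.command_gripper(.0,45); s=S(); print('hit',hit)
    ctrl.line_to([p[0],p[1],ztcp+.13],v=.2)
def place(p,ztcp):
    psi=nat(p); z=monitor.get_state()['tcp_pos'][2]
    ctrl.move_pose([p[0],p[1],ztcp+.10],Rd(psi)); ctrl.line_to([p[0],p[1],ztcp+.022],v=.2)
    ctrl.sleep(.2)
    hit=ctrl.line_to([p[0],p[1],ztcp-.001],v=.03,guard=5); S(); print('touch',hit)
    ctrl.command_gripper(.055); ctrl.line_to([p[0],p[1],ztcp+.13],v=.2)
E
python3 - <<'E'
from h import *
ctrl.command_gripper(.05); ctrl.line_to([.4251,.3275,.20],v=.2); S()
e=locate((.4555,.181),tag='b0'); print(e)
print(locate((.444,-.053),.05)); print(locate((.446,-.172),.05))
a=cv2.imread('pics/b0_side.png');b=cv2.imread('pics/b0_top.png')
cv2.imwrite('pics/b0.png',cv2.resize(np.hstack([a[100:380,150:420],b[100:380,80:400]]),None,fx=1.3,fy=1.3))
E
```

```text
t 9.53 tcp [0.4243 0.3274 0.1991] w 0.0498 F [ 0.2 -0.2 -0.8] q7 -102.1
top [(44, array([0.4553, 0.1786, 0.0893]), 0.102)]
side [(51, array([0.4587, 0.1841, 0.0849]), 0.101)]
[[0.4553 0.1786]
 [0.4587 0.1841]]
top [(41, array([ 0.4435, -0.055 ,  0.0942]), 0.105)]
side []
[[ 0.4435 -0.055 ]]
top [(37, array([ 0.446 , -0.1726,  0.0821]), 0.094)]
side []
[[ 0.446  -0.1726]]
```

View pics/b0.png

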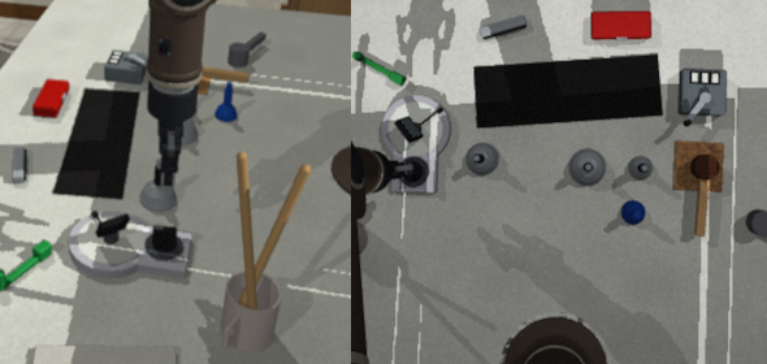

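```bash
python3 - <<'E'
from h import *
pick((.4555,.181),.070); S()
place(MC+.125*MV,.074); S()
p,d=snap('side','b1'); p,d=snap('top','b1')
a=cv2.imread('pics/b1_side.png');b=cv2.imread('pics/b1_top.png')
cv2.imwrite('pics/b1.png',cv2.resize(np.hstack([a[100:380,150:420],b[100:380,80:400]]),None,fx=1.3,fy=1.3))
E
```

```text
t 13.23 tcp [0.4555 0.1811 0.0704] w 0.0184 F [-2.7 -0.2  6.1] q7 11.8
hit False
t 14.03 tcp [0.4546 0.1808 0.1989] w 0.0186 F [ 0.1  0.4 -3.6] q7 3.9
t 16.13 tcp [0.5994 0.1173 0.0745] w 0.0184 F [-1.5  0.1  5.1] q7 16.3
touch True
t 17.38 tcp [0.5991 0.1175 0.2029] w 0.0551 F [-0.4 -0.2 -0.6] q7 11.4
```

View pics/b1.png

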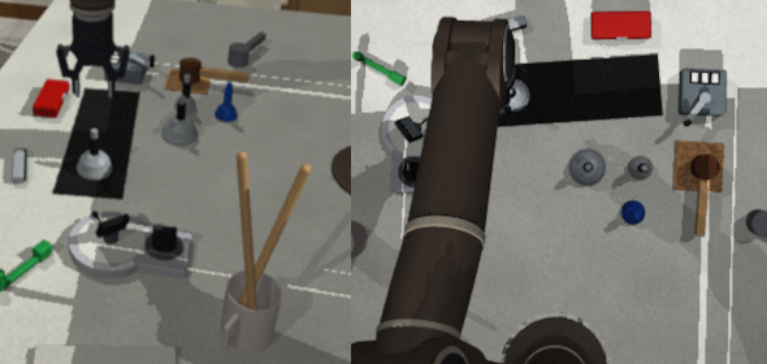

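Bell_2 now stands on the mat, and the other two bells are unmoved at (262,228) and (303,229). Next come bell_1 and bell_4, re-located before each grasp.

```bash
python3 - <<'E'
from h import *
e=locate((.4440,-.053),.05); m=e.mean(0); print(m)
pick(m,.074); place(MC,.078); S()
snap('side','b2'); snap('top','b2')
e=locate((.446,-.172),.05); print(e)
a=cv2.imread('pics/b2_side.png');b=cv2.imread('pics/b2_top.png')
cv2.imwrite('pics/b2.png',cv2.resize(np.hstack([a[100:380,150:420],b[100:380,80:400]]),None,fx=1.3,fy=1.3))
E
```

```text
top [(41, array([ 0.4435, -0.055 ,  0.0947]), 0.106)]
side [(74, array([ 0.444 , -0.0519,  0.086 ]), 0.103)]
[ 0.4437 -0.0535]
t 20.23 tcp [ 0.4443 -0.0533  0.0746] w 0.0186 F [-0.4  1.5  6.4] q7 19.9
hit False
t 23.18 tcp [ 0.6119 -0.007   0.0787] w 0.0189 F [-1.1 -0.3  6.6] q7 22.7
touch True
t 24.43 tcp [ 0.6117 -0.0067  0.207 ] w 0.0550 F [ 0.2 -0.8 -0.4] q7 16.9
top [(38, array([ 0.4459, -0.1724,  0.0822]), 0.093)]
side [(37, array([ 0.4457, -0.1708,  0.0818]), 0.094)]
[[ 0.4459 -0.1724]
 [ 0.4457 -0.1708]]
```

View pics/b2.png

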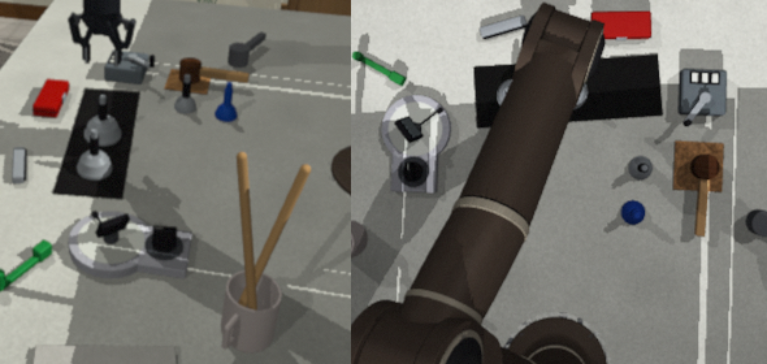

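```bash
python3 - <<'E'
from h import *
e=np.array([.4459,-.1717])
pick(e,.062); place(MC-.125*MV,.066); S()
ctrl.move_pose([.42,.12,.3],Rd(90)); S()
P={}
for n in('top','side'):
    p,d=snap(n,'b3'); 
    for r in tall(cloud(n,d),.07,.125,(.5,.7,-.3,.25)): print(n,r[0],r[1],r[2])
t=cv2.imread('pics/b3_top.png')
a=cv2.imread('pics/b3_side.png')
cv2.imwrite('pics/b3.png',cv2.resize(np.hstack([a[100:380,150:420],t[100:380,150:470]]),None,fx=1.3,fy=1.3))
E
```

```text
t 27.36 tcp [ 0.4463 -0.1717  0.0624] w 0.0187 F [0.8 0.6 5.3] q7 28.5
hit False
t 30.34 tcp [ 0.6245 -0.1313  0.0664] w 0.0186 F [1.4 0.8 5.3] q7 25.4
touch True
t 31.58 tcp [ 0.6242 -0.1308  0.1949] w 0.0551 F [ 0.3 -0.4  0. ] q7 20.0
t 32.87 tcp [0.4204 0.1197 0.3   ] w 0.0552 F [0.2 0.2 1.6] q7 -20.6
top 45 [0.6136 0.0254 0.0966] 0.11439288237130711
top 41 [ 0.622  -0.1317  0.0857] 0.09835411419024402
top 45 [0.598  0.1154 0.0919] 0.1074611835877968
top 24 [ 0.5443 -0.2643  0.0826] 0.08809540224464739
side 21 [ 0.5448 -0.2616  0.0807] 0.08660787037499808
side 51 [ 0.623  -0.1298  0.0821] 0.09625864650158714
side 90 [0.615  0.0291 0.0882] 0.10933650740300149
side 79 [0.5994 0.12   0.0873] 0.10500164941138172
```

View pics/b3.png

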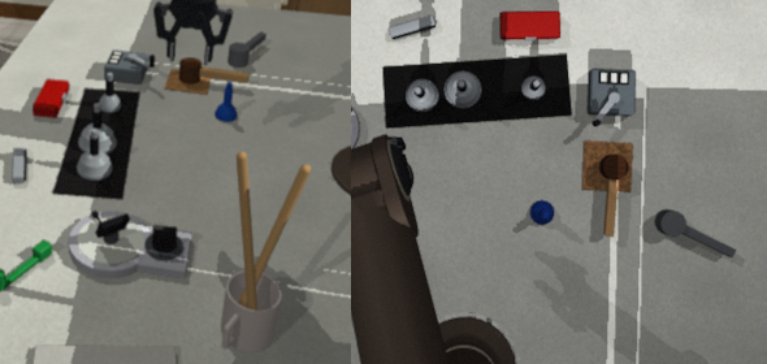

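```bash
cat > mal.py <<'E'
from h import *
def mallet(tag,verbose=True):
    p=cv2.cvtColor(cv2.imread(f'pics/{tag}_top.png'),cv2.COLOR_BGR2RGB); hsv=cv2.cvtColor(p,cv2.COLOR_RGB2HSV)
    d=np.load(f'pics/{tag}_top.npy'); P=cloud('top',d); z=P[...,2]
    reg=(P[...,0]>.25)&(P[...,0]<.58)&(P[...,1]<-.2)&(P[...,1]>-.40)
    m=(reg&(z>.022)&(z<.075)&(hsv[...,1]>60)).astype(np.uint8)
    n,l,st,c=cv2.connectedComponentsWithStats(m); i=1+np.argmax(st[1:,4]); 
    v,u=np.where(l==i)
    W=np.array([ray('top',a,b,.042) for a,b in zip(u,v)])[:,:2]
    x=W[:,0]; h=W[x<x.min()+.09]   # handle
    w,V=np.linalg.eigh(np.cov(h.T)); dv=V[:,1]; dv*=-np.sign(dv[0]); hm=h.mean(0)
    hd=np.array([ray('top',a,b,.054) for a,b in zip(u,v)])[:,:2]; s=(W-hm)@dv
    head=hd[hd[:,0]>hd[:,0].max()-.052]
    (cx,cy),r=cv2.minEnclosingCircle(head.astype(np.float32)); 
    if verbose: print('npx',len(x),'handle mean',hm,'dir',dv,np.degrees(np.arctan2(dv[1],dv[0])),'hw',np.sqrt(w)*np.sqrt(12),'head mec',cx,cy,r,'bbox',head.min(0),head.max(0),'handle end s',s.max(), hm+dv*s.max())
    return hm,dv
E
python3 - <<'E'
from mal import *
p,d=snap('top','ml'); np.save('pics/ml_top.npy',d); 
mallet('ml')
t=cv2.imread('pics/ml_top.png')[200:300,310:450]; cv2.imwrite('pics/mlc.png',cv2.resize(t,None,fx=5,fy=5,interpolation=2))
q=ctrl.ik([.39,-.31,.2],Rd(0)); print(q); print(ctrl.ik([.39,-.31,.2],Rd(180)))
E
```

```text
npx 679 handle mean [ 0.3473 -0.3039] dir [-0.9974  0.0722] 175.85851995017129 hw [0.0215 0.0896] head mec 0.45231491327285767 -0.30828937888145447 0.030399756506085396 bbox [ 0.4276 -0.3371] [ 0.4787 -0.278 ] handle end s 0.04495554976204772 [ 0.3025 -0.3006]
[-20.2713  29.8374  72.8377 115.2184 -33.3544  59.8403 -21.569 ]
[ 53.3133  16.4628 -24.3617 111.0781   8.293   54.1417 114.9601]
```

View pics/mlc.png

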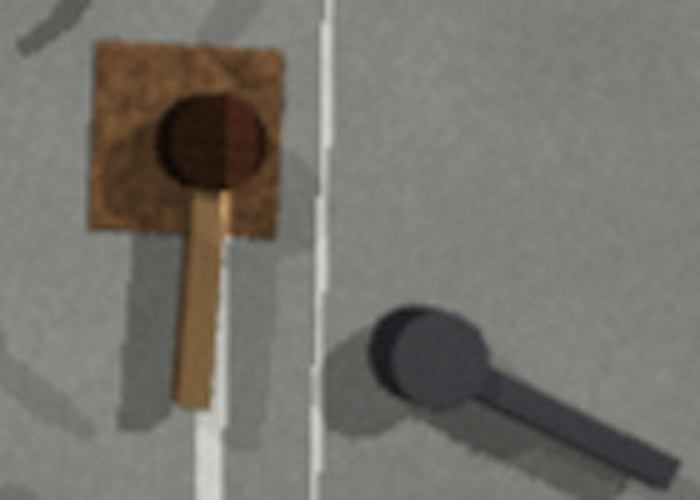

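```bash
python3 - <<'E'
from mal import *
psi=175.86
for p in((.402,-.3064,.038),(.402,-.3064,.22),(.5644,.0308,.14),(.5489,.1213,.14),(.5727,-.127,.13)):
    print(ctrl.ik(p,Rd(psi)))
ctrl.command_gripper(.05,80)
ctrl.move_pose([.402,-.3064,.16],Rd(psi)); S()
print(ctrl.line_to([.402,-.3064,.038],v=.12,guard=12)); S()
ctrl.command_gripper(.0,80); S()
ctrl.line_to([.402,-.3064,.10],v=.1); S()
ctrl.line_to([.402,-.3064,.24],v=.2); S()
snap('side','m1'); snap('top','m1')
a=cv2.imread('pics/m1_side.png');b=cv2.imread('pics/m1_top.png')
cv2.imwrite('pics/m1v.png',cv2.resize(np.hstack([a[50:330,150:420],b[80:360,150:470]]),None,fx=1.3,fy=1.3))
E
```

```text
[  6.204   33.3607  33.4811 120.0513 -31.5919  35.3863 147.6104]
[ 52.228   15.7947 -24.3723 108.8545   7.7025  56.9346 110.3137]
[-36.1255  28.7593  37.9025 108.5164 -22.5815  50.3282  98.9173]
[-45.2061  28.3264  37.3479 108.9262 -22.0599  50.0345  89.135 ]
[-19.6226  31.6619  37.967  105.9323 -24.6142  50.8342 115.9674]
t 35.81 tcp [ 0.4024 -0.3059  0.1601] w 0.0502 F [ 0.5  0.2 -0.3] q7 107.5
False
t 36.98 tcp [ 0.4024 -0.3066  0.0386] w 0.0498 F [ 0.2 -0.2  0.1] q7 101.2
t 37.36 tcp [ 0.4024 -0.307   0.0388] w 0.0186 F [-0.1 -0.7  5.6] q7 101.2
t 38.12 tcp [ 0.4016 -0.3062  0.0996] w 0.0191 F [-0.6  0.5 -2.5] q7 104.5
t 38.98 tcp [ 0.4013 -0.306   0.2387] w 0.0187 F [-0.3  0.8 -2.9] q7 110.6
```

View pics/m1v.png

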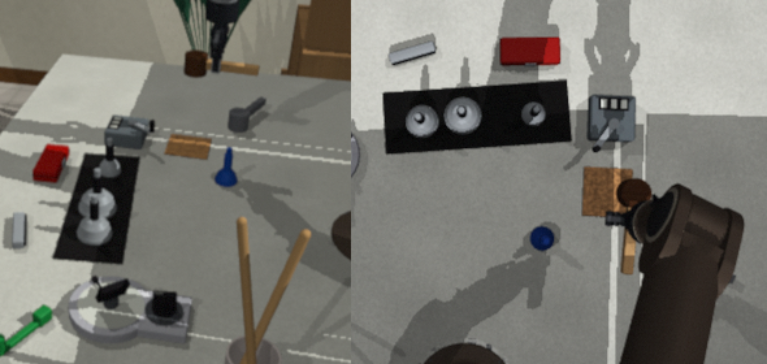

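```bash
python3 - <<'E'
from mal import *
for n in('top','side'):
    p,d=snap(n,'m2'); 
    for r in tall(cloud(n,d),.07,.125,(.53,.7,-.2,.25)): print(n,r[0],r[1],r[2])
t=cv2.cvtColor(cv2.imread('pics/m2_top.png'),cv2.COLOR_BGR2RGB); hsv=cv2.cvtColor(t,cv2.COLOR_RGB2HSV)
print(hsv[215,335],hsv[240,335],hsv[228,345])
m=((hsv[...,0]<22)&(hsv[...,1]>80)&(t[...,0]>60)).astype(np.uint8); m[:200]=0;m[250:]=0;m[:,:320]=0;m[:,375:]=0
u=np.where(m.any(0))[0]; v=np.where(m[:,325:350].any(1))[0]; print(u.min(),u.max(),v.min(),v.max())
cv2.imwrite('pics/m2c.png',cv2.resize(cv2.cvtColor(t[195:260,315:385],cv2.COLOR_RGB2BGR),None,fx=8,fy=8,interpolation=2))
E
```

```text
top 44 [0.6138 0.0256 0.0964] 0.10954482591277152
top 40 [ 0.6221 -0.1319  0.0854] 0.09837607304749124
top 45 [0.5981 0.1151 0.092 ] 0.11117124387610226
side 49 [ 0.6233 -0.1303  0.0824] 0.0954943676051633
side 83 [0.6149 0.0289 0.0889] 0.10847950715074589
side 81 [0.5992 0.1204 0.087 ] 0.10568296815570129
[ 14 140 100] [ 15 138  96] [ 14 139 103]
328 368 208 246
```

View pics/m2c.png

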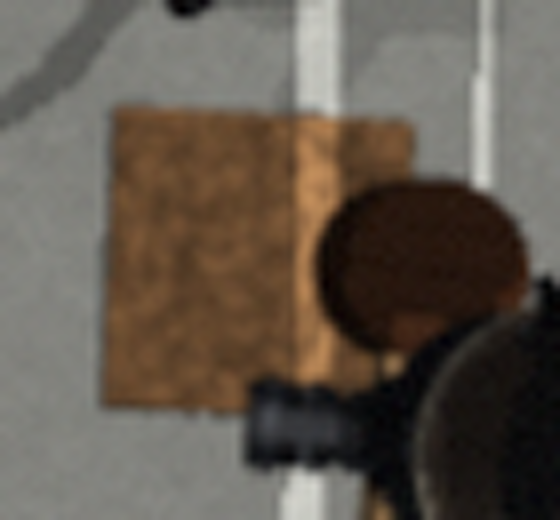

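```bash
cat > st.py <<'E'
from h import *
DV=np.array([-.9974,.0722]); R0=Rd(175.86)
def strike(b,top):
    p=np.array(b)+.05*DV; zc=top+.004+.034
    ctrl.line_to([p[0],p[1],.24],v=.25,orientation=R0); ctrl.line_to([p[0],p[1],zc+.02],v=.2); ctrl.sleep(.3)
    h=ctrl.line_to([p[0],p[1],zc-.019],v=.03,guard=10); s=S(); print('guard',h,'depth below nominal contact %.4f'%(zc-s['tcp_pos'][2]))
    snap('side','st'); 
    ctrl.line_to([p[0],p[1],zc+.03],v=.1); ctrl.line_to([p[0],p[1],.24],v=.25); S()
E
python3 - <<'E'
from st import *
print('coaster',ray('top',347.2,227.9,.004))
strike((.6144,.0273),.102)
for n in('top','side'):
    p,d=snap(n,'s1'); 
    for r in tall(cloud(n,d),.07,.125,(.53,.7,-.2,.25)): print(n,r[0],r[1],r[2])
a=cv2.imread('pics/st_side.png');b=cv2.imread('pics/s1_side.png')
cv2.imwrite('pics/s1v.png',cv2.resize(np.hstack([a[100:300,170:350],b[100:300,170:350]]),None,fx=2.2,fy=2.2))
E
```

```text
coaster [ 0.4506 -0.3055  0.004 ]
t 42.72 tcp [0.5643 0.0308 0.1262] w 0.0187 F [-3.7 -1.1  9. ] q7 60.7
guard True depth below nominal contact 0.0138
t 43.80 tcp [0.5645 0.0308 0.24  ] w 0.0184 F [-0.   0.1 -2.8] q7 65.5
top 40 [ 0.622  -0.1319  0.0861] 0.0990483054292729
side 48 [ 0.623  -0.1299  0.0827] 0.09662172721685486
side 91 [0.615  0.0291 0.0879] 0.1090014218928299
side 79 [0.5993 0.1205 0.0876] 0.10316714514490558
```

View pics/s1v.png

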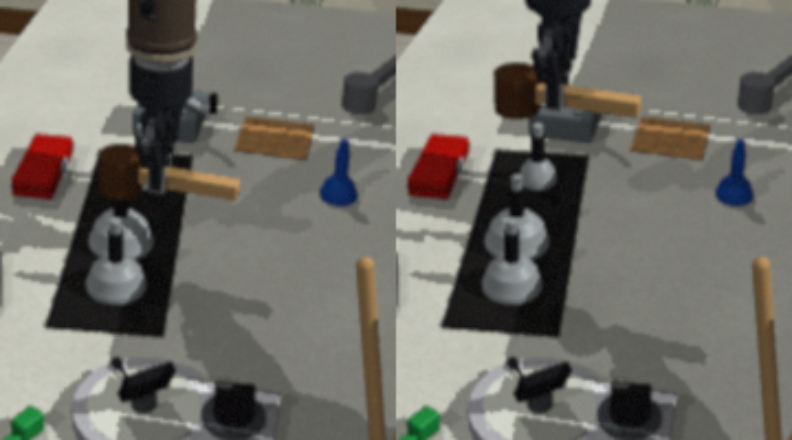

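```bash
python3 - <<'E'
from st import *
strike((.5988,.1180),.098)
for n in('side',):
    p,d=snap(n,'s2'); 
    for r in tall(cloud(n,d),.07,.125,(.53,.7,-.2,.25)): print(n,r[0],r[1],r[2])
strike((.6227,-.1310),.090)
for n in('top','side'):
    p,d=snap(n,'s3'); 
    for r in tall(cloud(n,d),.07,.125,(.53,.7,-.2,.25)): print(n,r[0],r[1],r[2])
a=cv2.imread('pics/s2_side.png');b=cv2.imread('pics/s3_side.png')
cv2.imwrite('pics/s3v.png',cv2.resize(np.hstack([a[100:300,170:350],b[100:300,170:350]]),None,fx=2.2,fy=2.2))
E
```

```text
t 46.33 tcp [0.5487 0.1217 0.1221] w 0.0188 F [-3.  -1.3  9.7] q7 50.3
guard True depth below nominal contact 0.0139
t 47.42 tcp [0.5488 0.1214 0.2398] w 0.0190 F [-0.1 -0.2 -2.1] q7 55.5
side 90 [0.6149 0.0292 0.0883] 0.10819103467689495
side 78 [0.5991 0.1202 0.0876] 0.10450270189586368
t 50.58 tcp [ 0.5727 -0.1273  0.1142] w 0.0187 F [-3.1  0.8  9.3] q7 77.3
guard True depth below nominal contact 0.0138
t 51.70 tcp [ 0.5726 -0.1275  0.2398] w 0.0186 F [-0.2  0.2 -2.5] q7 81.9
top 44 [0.6139 0.0256 0.0959] 0.10750153339858755
top 45 [0.5981 0.115  0.0924] 0.11212314228400376
side 46 [ 0.6233 -0.1302  0.0834] 0.09466450093771162
side 87 [0.6151 0.029  0.0888] 0.10742904062799183
side 79 [0.5993 0.1202 0.0874] 0.10330327421591175
```

View pics/s3v.png

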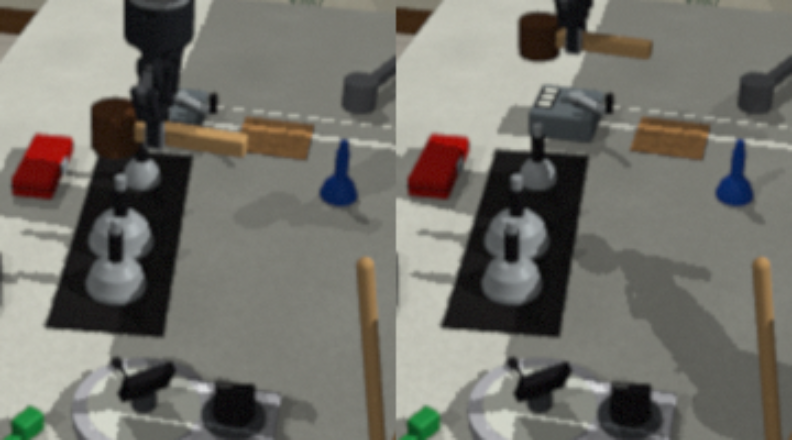

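```bash
python3 - <<'E'
from st import *
p=np.array([.4506,-.3055])+.05*DV
ctrl.line_to([p[0],p[1],.24],v=.25,orientation=R0); ctrl.line_to([p[0],p[1],.06],v=.15); ctrl.sleep(.3)
h=ctrl.line_to([p[0],p[1],.036],v=.02,guard=5); S(); print(h)
ctrl.command_gripper(.045); ctrl.sleep(.2); S()
ctrl.line_to([p[0],p[1],.20],v=.15); S()
ctrl.move_pose([.45,.0,.3],Rd(90)); 
p,d=snap('top','r1'); np.save('pics/r1_top.npy',d); snap('side','r1')
from mal import mallet
mallet('r1')
print(ray('top',347.2,227.9,.004))
a=cv2.imread('pics/r1_side.png');b=cv2.imread('pics/r1_top.png')
cv2.imwrite('pics/r1v.png',cv2.resize(np.hstack([a[100:250,200:380],b[140:290,270:450]]),None,fx=2.2,fy=2.2))
E
```

```text
t 55.56 tcp [ 0.4006 -0.3018  0.0387] w 0.0186 F [-0.3  0.5  5.7] q7 99.4
True
t 56.13 tcp [ 0.3996 -0.3013  0.0378] w 0.0455 F [-0.2  0.4 -0.2] q7 99.4
t 57.37 tcp [ 0.4003 -0.3016  0.1992] w 0.0451 F [-0.4 -0.5 -0.1] q7 108.0
npx 680 handle mean [ 0.3468 -0.2936] dir [-0.9968  0.08  ] 175.41131518078882 hw [0.0214 0.0918] head mec 0.4499279260635376 -0.29933711886405945 0.030319027602672577 bbox [ 0.4246 -0.3287] [ 0.4757 -0.2695] handle end s 0.045761946306924636 [ 0.3012 -0.2899]
[ 0.4506 -0.3055  0.004 ]
```

View pics/r1v.png

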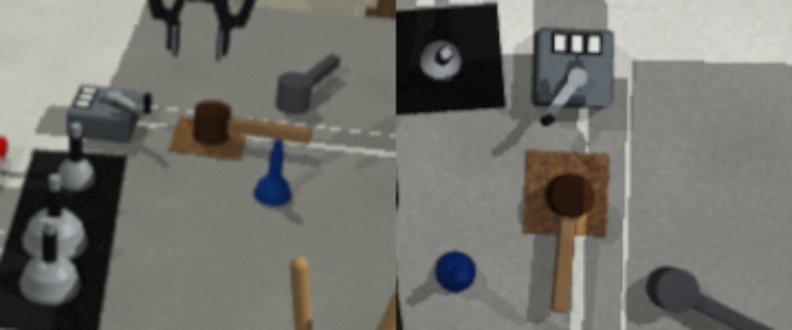

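```bash
python3 - <<'E'
from h import *
b=cv2.imread('pics/r1_top.png')[140:205,320:380]
cv2.imwrite('pics/lv.png',cv2.resize(b,None,fx=9,fy=9,interpolation=2))
piv=ray('top',352.4,175,.057); post=np.array([.5447,-.2632]); print(piv)
v=post-piv[:2]; print(np.linalg.norm(v),np.degrees(np.arctan2(v[1],v[0])))
p,d=snap('top'); P=cloud('top',d); print(tall(P,.07,.1,(.5,.6,-.32,-.2)))
m=(P[...,2]>.036)&(P[...,2]<.054)&(P[...,0]>.5)&(P[...,0]<.72)&(P[...,1]<-.23)&(P[...,1]>-.4)
vv,uu=np.where(m); W=np.array([ray('top',a,c,.045)[:2] for a,c in zip(uu,vv)]).astype(np.float32); print(cv2.minAreaRect(W),W.min(0),W.max(0))
E
```

```text
[ 0.5997 -0.3074  0.057 ]
0.07057325969099605 141.1773937407783
[(np.int32(25), array([ 0.5445, -0.2642,  0.0828]), np.float64(0.08981243519327892), array([338.48, 193.4 ]))]
((0.6119920015335083, -0.30438703298568726), (0.10913217067718506, 0.09989621490240097), 0.604232132434845) [ 0.5571 -0.3543] [ 0.6663 -0.2543]
```

View pics/lv.png

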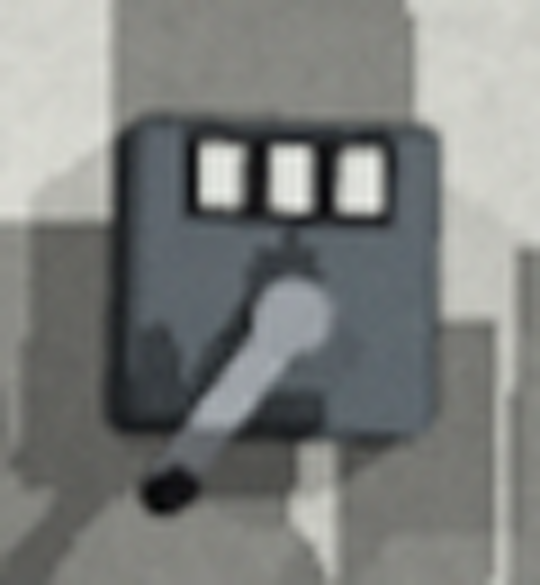

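```bash
python3 - <<'E'
from h import *
piv=np.array([.5997,-.3074]); r=.0702; R=Rd(175.5); m=np.array([-.078,-.997])
pos=lambda th,k: piv+r*np.array([np.cos(np.radians(th)),np.sin(np.radians(th))])+k*m
ctrl.command_gripper(.030,40)
p=pos(141.2,0)
ctrl.move_pose([*p,.17],R); S()
print('down guard',ctrl.line_to([*p,.084],v=.1,guard=6)); S()
for th in (141.2,155,170,185,200):
    ctrl.line_to([*pos(th,.007),.084],v=.12)
S(); snap('side','l1'); snap('top','l1')
for th in (206,212,218):
    g=ctrl.line_to([*pos(th,.007),.084],v=.04,guard=8); s=S(); print(th,g)
    if g: break
snap('side','l2');snap('top','l2')
E
python3 - <<'E'
import cv2,numpy as np
I=[cv2.imread(f'pics/{n}.png') for n in('l1_side','l2_side','l2_top')]
c=[I[0][90:190,220:340],I[1][90:190,220:340],I[2][140:240,300:420]]
cv2.imwrite('pics/lv2.png',cv2.resize(np.hstack(c),None,fx=2.2,fy=2.2,interpolation=2))
E
```

```text
t 61.17 tcp [ 0.5453 -0.2627  0.1703] w 0.0300 F [ 0.5 -0.1 -0. ] q7 92.2
down guard False
t 62.17 tcp [ 0.5455 -0.2635  0.0846] w 0.0300 F [-0.3  1.   0. ] q7 89.1
t 63.62 tcp [ 0.5334 -0.3381  0.084 ] w 0.0299 F [-0.3  2.1 -0.4] q7 96.3
t 64.05 tcp [ 0.5362 -0.3452  0.0839] w 0.0301 F [-0.5  0.7  0.3] q7 96.9
206 False
t 64.38 tcp [ 0.5397 -0.3518  0.0839] w 0.0302 F [-0.5  1.7  0.1] q7 97.4
212 False
t 64.72 tcp [ 0.5435 -0.3563  0.0836] w 0.0302 F [-2.6  6.1  2.4] q7 97.8
218 False
```

View pics/lv2.png

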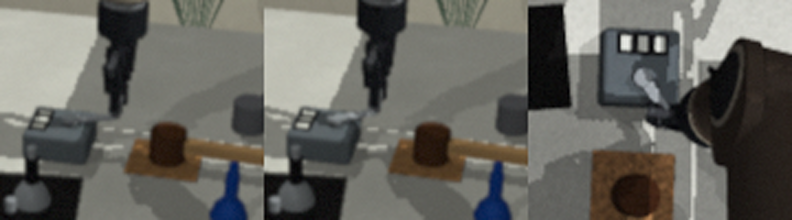

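```bash
python3 - <<'E'
from h import *
piv=np.array([.5997,-.3074]); r=.0702; R=Rd(175.5); m=np.array([-.078,-.997])
pos=lambda th,k: piv+r*np.array([np.cos(np.radians(th)),np.sin(np.radians(th))])+k*m
g=ctrl.line_to([*pos(222,.008),.084],v=.04,guard=8); s=S(); print(g)
for th in (210,195,180,165,150,141.2):
    ctrl.line_to([*pos(th,.007 if th>142 else -.0),.084],v=.12)
ctrl.sleep(.3); S()
ctrl.line_to([*pos(141.2,0),.2],v=.15)
ctrl.move_pose([.42,.10,.32],Rd(90)); S()
for n in('top','side'):
    p,d=snap(n,'f'); np.save(f'pics/f_{n}.npy',d)
    for q in tall(cloud(n,d),.07,.125,(.53,.7,-.35,.25)): print(n,q[0],q[1],q[2])
from mal import mallet
mallet('f')
for n in('top','side'): cv2.imwrite(f'pics/f_{n}2.png',cv2.resize(cv2.imread(f'pics/f_{n}.png'),None,fx=1.5,fy=1.5,interpolation=2))
E
```

```text
t 65.03 tcp [ 0.5451 -0.3562  0.0826] w 0.0301 F [-1.5  4.1  1.1] q7 98.1
True
t 67.07 tcp [ 0.5447 -0.2641  0.084 ] w 0.0298 F [-0.5  0.4 -0.2] q7 89.6
t 69.74 tcp [0.4202 0.0995 0.3197] w 0.0298 F [0.3 0.2 0.1] q7 -21.3
top 44 [0.6138 0.0256 0.0969] 0.108439926411094
top 40 [ 0.6221 -0.1315  0.0859] 0.09725549134311576
top 45 [0.5982 0.1151 0.0915] 0.10497649308028369
top 24 [ 0.5447 -0.2646  0.082 ] 0.0880046831113315
side 21 [ 0.545  -0.2631  0.0799] 0.08796179193654553
side 51 [ 0.6233 -0.1299  0.0821] 0.09578497378356937
side 88 [0.615  0.0293 0.0888] 0.10973200276227903
side 77 [0.5994 0.1199 0.0877] 0.1033927000959685
npx 676 handle mean [ 0.3473 -0.2937] dir [-0.9973  0.0729] 175.81665744504699 hw [0.0213 0.0911] head mec 0.45059409737586975 -0.29955244064331055 0.03027969039976597 bbox [ 0.4246 -0.3287] [ 0.4757 -0.2696] handle end s 0.04620294692780844 [ 0.3012 -0.2903]
```

View pics/f_top2.png

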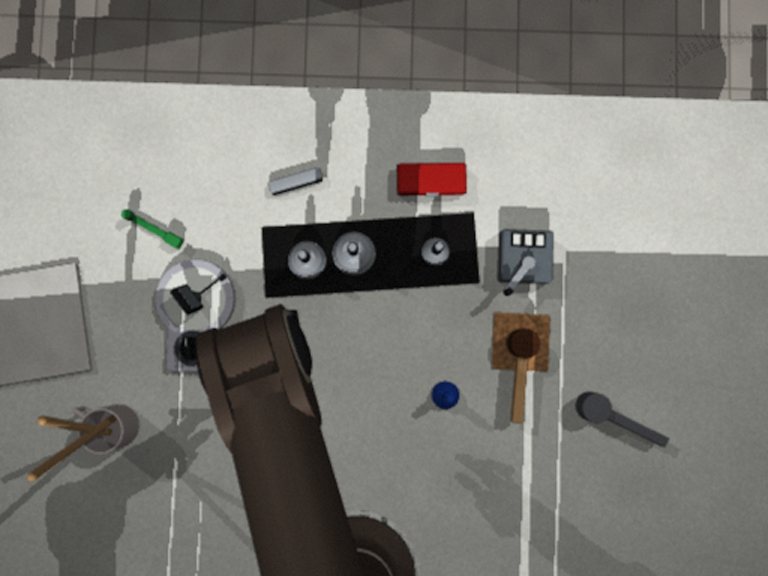

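View pics/f_side2.png

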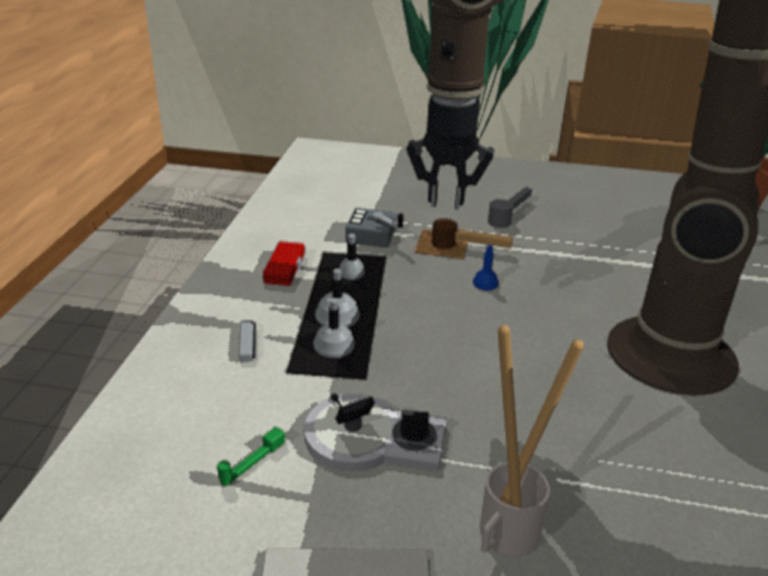

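```bash
python3 - <<'E'
from h import *
import nd
p,d=nd.needle('f',((187,143.5),(193,136)),((268,225.2),(270,226.5)))
# 'k3' comparison printed for reference
nd.needle('k3',((187,143.5),(193,136)),((268,225.2),(270,226.5)))
a=cv2.imread('pics/f_side.png')[255:290,205:245];b=cv2.imread('pics/f_top.png')[175:210,120:160]
cv2.imwrite('pics/fn.png',cv2.resize(np.hstack([a,b]),None,fx=10,fy=10,interpolation=2))
E
```

```text
top [ -1.2409 375.4818] resid 0.1542079231744148
side [0.8301 2.377 ] resid 0.04341490795690988
top [ -1.3796 402.162 ] resid 0.09616923274871528
side [  0.9444 -28.3175] resid 0.028890294776794247
```

View pics/fn.png

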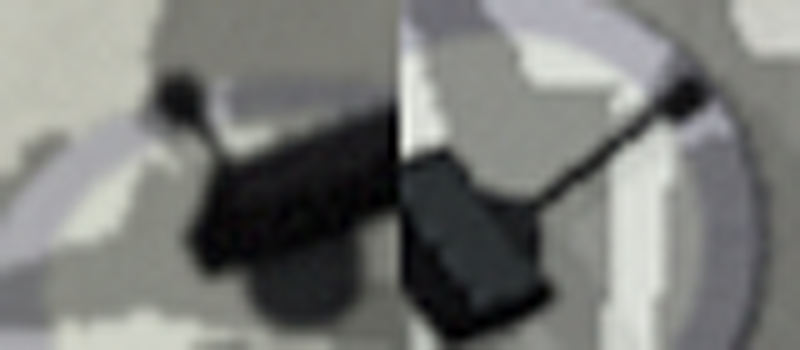

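```bash
python3 - <<'E'
from h import *
from scipy.ndimage import map_coordinates
g={k:cv2.cvtColor(cv2.imread(f'pics/{k}_top.png'),cv2.COLOR_BGR2GRAY).astype(float) for k in('k1','k2','k3','f','r1','b3','s3')}
# ring circle: outer edge of the ring via gradient around guess, z=.02
def scan(im,A,th,radii,z):
    pts=[proj('top',(A[0]+r*np.cos(th),A[1]+r*np.sin(th),z)) for r in radii]; pts=np.array(pts)
    return map_coordinates(im,[pts[:,1],pts[:,0]],order=1)
for A in((.5152,.3286),(.5174,.3265)):
  print('axis',A)
  for k in g:
    out=[]
    for r in np.arange(.034,.058,.002):
        ths=np.radians(np.arange(-70,-25,.5)); pr=np.array([map_coordinates(g[k],[[q[1]],[q[0]]],order=1)[0] for q in [proj('top',(A[0]+r*np.cos(t),A[1]+r*np.sin(t),.0245)) for t in ths]])
        i=pr.argmin(); lo=max(i-8,0); seg=pr[lo:i+9]; w=np.clip(seg.min()+45-seg,0,None); out.append((w*np.degrees(ths[lo:i+9])).sum()/w.sum())
    tb=[]
    for r in np.arange(.062,.075,.002):
        ths=np.radians(np.arange(-70,-30,.5)); pr=np.array([map_coordinates(g[k],[[q[1]],[q[0]]],order=1)[0] for q in [proj('top',(A[0]+r*np.cos(t),A[1]+r*np.sin(t),.0245)) for t in ths]])
        w=np.clip(70-pr,0,None); tb.append((w*np.degrees(ths)).sum()/w.sum() if w.sum()>0 else np.nan)
    print(k,'needle %.2f +- %.2f'%(np.median(out),np.std(out)),'in/out',np.round(out[::3],1),'tab %.2f'%np.nanmean(tb),np.round(tb,1))
E
```

```text
axis (0.5152, 0.3286)
k1 needle -38.80 +- 0.18 in/out [-38.8 -38.9 -38.6 -38.8] tab -50.49 [-50.1 -50.6 -50.8 -50.6 -50.6 -50.4 -50.5]Traceback (most recent call last):
  File "<stdin>", line 13, in <module>
  File "h.py", line 19, in proj
    fx,fy,cx,cy,R,t=cam(n); c=R@np.array(X)+t; return np.array([fx*c[0]/c[2]+cx,fy*c[1]/c[2]+cy])
                    ~~~^^^
  File "h.py", line 4, in cam
    m=vision.camera_model(n); return m['fx'],m['fy'],m['cx'],m['cy'],np.array(m['R']),np.array(m['t'])
ValueError: time passes only in moves, steps and waits
```

```bash
sed -i 's/^def cam(n):/import functools\n@functools.lru_cache\ndef cam(n):/' h.py; cat > chk.py <<'E'
from h import *
from scipy.ndimage import map_coordinates
def prof(im,A,r,deg): 
    q=np.array([proj('top',(A[0]+r*np.cos(t),A[1]+r*np.sin(t),.0245)) for t in np.radians(deg)]); return map_coordinates(im,[q[:,1],q[:,0]],order=1)
def chk(ks):
  for A in((.5152,.3286),(.5174,.3265)):
    print('axis',A)
    for k in ks:
      im=cv2.cvtColor(cv2.imread(f'pics/{k}_top.png'),cv2.COLOR_BGR2GRAY).astype(float)
      out=[];tb=[];D=np.arange(-70,-25,.5)
      for r in np.arange(.034,.058,.002):
        pr=prof(im,A,r,D); i=pr.argmin(); lo=max(i-8,0); seg=pr[lo:i+9]; w=np.clip(seg.min()+45-seg,0,None); out.append((w*D[lo:i+9]).sum()/w.sum())
      for r in np.arange(.062,.075,.002):
        pr=prof(im,A,r,D); w=np.clip(70-pr,0,None); tb.append((w*D).sum()/w.sum() if w.sum()>0 else np.nan)
      print(k,'needle %.2f +- %.2f'%(np.median(out),np.std(out)),np.round(out[::3],1),'tab %.2f'%np.nanmean(tb),np.round(tb,1))
if __name__=='__main__': chk(['top0','k1','k2','k3','b3','m2','f'])
E
cp pics/top0.png pics/top0_top.png; python3 chk.py
```

```text
axis (0.5152, 0.3286)
top0 needle -32.96 +- 8.53 [-58.  -29.  -40.5 -32.4] tab -50.74 [  nan -50.9 -51.2 -50.7 -50.6 -50.5 -50.6]
k1 needle -38.80 +- 0.18 [-38.8 -38.9 -38.6 -38.8] tab -50.49 [-50.1 -50.6 -50.8 -50.6 -50.6 -50.4 -50.5]
k2 needle -47.59 +- 0.50 [-47.1 -47.5 -48.1 -47.6] tab -50.98 [-50.5 -51.  -51.3 -51.1 -51.  -50.9 -51. ]
k3 needle -49.28 +- 0.33 [-49.1 -49.  -49.3 -50. ] tab -51.03 [-50.6 -51.1 -51.4 -51.1 -51.1 -51.  -51. ]
b3 needle -48.65 +- 0.46 [-49.2 -48.8 -48.2 -49. ] tab -50.44 [-49.3 -50.4 -50.8 -50.7 -50.7 -50.5 -50.6]
m2 needle -48.68 +- 0.46 [-49.2 -48.8 -48.1 -48.9] tab -50.43 [-49.3 -50.4 -50.8 -50.7 -50.7 -50.5 -50.6]
f needle -48.67 +- 0.44 [-49.1 -48.8 -48.2 -49. ] tab -50.42 [-49.4 -50.5 -50.8 -50.6 -50.6 -50.4 -50.6]
axis (0.5174, 0.3265)
top0 needle -32.69 +- 6.92 [-28.7 -40.5 -32.5 -27.5] tab -51.13 [-51.4 -51.3 -50.9 -50.9 -50.8 -50.9 -51.6]
k1 needle -38.42 +- 3.17 [-37.8 -39.1 -38.2 -38.5] tab -50.89 [-51.  -51.  -50.9 -50.8 -50.7 -50.9   nan]
k2 needle -48.03 +- 0.64 [-46.6 -48.1 -48.3 -47.7] tab -51.40 [-51.6 -51.6 -51.3 -51.3 -51.3 -51.3   nan]
k3 needle -49.93 +- 0.32 [-50.  -49.4 -49.9 -50.1] tab -51.45 [-51.7 -51.7 -51.4 -51.3 -51.3 -51.3   nan]
b3 needle -48.92 +- 0.50 [-50.  -48.1 -48.6 -49. ] tab -50.97 [-51.  -51.1 -51.  -51.  -50.8 -50.9   nan]
m2 needle -48.93 +- 0.49 [-50.  -48.1 -48.6 -49.1] tab -50.97 [-51.  -51.1 -51.  -50.9 -50.8 -51.    nan]
f needle -48.92 +- 0.48 [-50.  -48.1 -48.6 -49.1] tab -50.94 [-51.1 -51.1 -50.9 -50.8 -50.7 -51.    nan]
```

```bash
python3 - <<'E'
from h import *
from scipy.ndimage import map_coordinates
D=np.arange(-75,-20,.5)
def prof(im,n,A,r): 
    q=np.array([proj(n,(A[0]+r*np.cos(t),A[1]+r*np.sin(t),.0245)) for t in np.radians(D)]); return map_coordinates(im,[q[:,1],q[:,0]],order=1)
for A in((.5152,.3286),(.5174,.3265)):
  for k in('k1','k2','k3','f'):
    im=cv2.cvtColor(cv2.imread(f'pics/{k}_side.png'),cv2.COLOR_BGR2GRAY).astype(float)
    out=[];tb=[]
    for r in np.arange(.048,.059,.002):
        pr=prof(im,'side',A,r); i=pr.argmin(); lo=max(i-10,0); seg=pr[lo:i+11]; w=np.clip(seg.min()+45-seg,0,None); out.append((w*D[lo:i+11]).sum()/w.sum())
    for r in np.arange(.062,.075,.002):
        pr=prof(im,'side',A,r); w=np.clip(70-pr,0,None); tb.append((w*D).sum()/w.sum() if w.sum()>0 else np.nan)
    print(A,k,np.round(out,1),'tab',np.round(tb,1))
E
```

```text
(0.5152, 0.3286) k1 [-39.1 -39.4 -39.9 -40.4 -41.3 -42.2] tab [-46.7 -48.2 -48.9 -49.4 -49.8 -50.2 -50.6]
(0.5152, 0.3286) k2 [-48.2 -47.9 -48.1 -48.4 -48.6 -48.8] tab [-49.1 -49.4 -49.6 -49.9 -50.  -50.3 -50.6]
(0.5152, 0.3286) k3 [-49.1 -49.1 -49.2 -49.4 -49.5 -49.5] tab [-49.1 -49.3 -49.6 -49.9 -50.  -50.2 -50.6]
(0.5152, 0.3286) f [-72.7 -48.9 -49.1 -49.2 -49.4 -49.3] tab [-48.9 -48.8 -49.  -49.3 -49.6 -50.  -50.5]
(0.5174, 0.3265) k1 [-39.4 -40.  -40.6 -41.6 -42.7 -46.5] tab [-48.8 -49.5 -49.9 -50.2 -50.7 -51.1 -51. ]
(0.5174, 0.3265) k2 [-48.2 -48.5 -48.8 -49.  -49.2 -49.3] tab [-49.8 -50.1 -50.3 -50.4 -50.7 -51.1 -51.1]
(0.5174, 0.3265) k3 [-49.5 -49.7 -49.8 -49.8 -49.8 -49.5] tab [-49.7 -50.  -50.2 -50.4 -50.7 -51.1 -51.1]
(0.5174, 0.3265) f [-49.3 -49.5 -49.7 -49.7 -49.4 -49.1] tab [-49.1 -49.4 -49.8 -50.1 -50.5 -51.  -51.4]
```

```bash
python3 - <<'E'
from h import *
S(); print(ctrl.finish_job())
E
```

```text
t 69.84 tcp [0.4203 0.0995 0.3197] w 0.0303 F [-0.2 -1.  -0.1] q7 -21.3
the job is handed in; nothing more can be done
None
```

I handed the job in at 69.8 s of the 208 s allowed, with every step done in the order asked; no verdict was reported. The one check that did not close fully is the needle, described below.

- **Knob:** I turned it about 121° clockwise until the needle lay on the mark. In the enlarged crops of both views the needle runs into the black tab. Fits on the last images disagree slightly:
  - The top view puts the needle about 1.8° short of the tab's middle, and the side view about 0.5–0.8° short.
  - My best estimate is about 1.5° short, roughly 1.6 mm at the tip, which is inside the 10 mm wide tab. I saw this only at the end and left the knob alone so as not to break the order.
- **Bells:** Three were there (bell_1, bell_2 and bell_4; no bell_3 was visible). All three stand upright on the mat in the last images. Bell_1 was knocked about 34 mm along the mat after I placed it. It stayed upright on the mat, so I left it there and struck it in its new position.
- **Strikes:** I struck bell_1, then bell_2, then bell_4 with the brown mallet. Each went down 13.8–13.9 mm with about 12 N on the tool, well past the pin's 4.5 N.
- **Mallet:** It stands on its head on the coaster, a few millimetres from its middle.
- **Counter lever:** I pushed it until it met a hard stop and let it return. Its post is back within 1 mm of where it started.
- **Bystanders:** I did not touch the harmonica, its case, the peg winder, the blue look-alike bell or the grey mallet. In the last pictures they look as they did at the start.

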